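# Load the spring balance from the dust-flap weight case

### The job

Load the spring balance for its check. Lift the clear dust flap of the weight case (it falls shut by itself), reach in under it and take out the larger of the two slotted weights, leaving the smaller one in its place and letting the flap close again. Slide the weight onto the stem of the hanger and set it down gently, flat on the weight that already hangs there, with its slot at least a quarter turn away from the slot below so that neither can slip off, and let go. Do not pull the balance down hard, and do not shove aside the other things on the bench.

Things in the scene. Friction and masses are not known exactly. Their poses are not given: they have to be found in the camera images.
- weight_case: Grey sheet-metal case, fixed to the bench, 120 deep x 176 wide x 86 mm high. Origin on the bench under the point midway between its two rests; x points to its back, y to its left, z up. Outer faces at x -55 and +65, y +-88 mm, 3 mm walls; front wall 52 mm high, floor at 30 mm. Two black round rests, 26 mm across, tops at z 38 mm, at x 0, y +37 and -37 mm. Roof only behind x = 43 mm.
- flap (a joint): Opening of the case's clear lid flap, rad: 0 shut, stop at 1.5, where it still leans to the front and falls shut. 130 g, 3 mm sheet, 172 mm wide. Hinge along the case's y at x +35, z 82 mm. From the hinge it runs 98 mm down to the front (16 deg below level when shut) to a bend; there a 30 mm finger lip is bent 46 deg upward (30 deg above level when shut) and ends in a 6 mm round edge.
- flap_lip (a point): Middle of the round outer edge of the flap's finger lip. Shut, it stands at x -85, z 70 mm in the case's frame, 30 mm in front of the case, so that fingertips fit under it.
- large_weight: The larger brass slotted weight: disc 42 mm across, 16 mm thick, 160 g, lying flat on one of the case's two rests. Origin at the centre of its underside, z up; its slot, 11 mm wide, runs from just past the centre (5.5 mm) to the rim and opens toward its own +x, at the start roughly to the back of the case (within 20 deg).
- large_slot (a point): Mouth of the larger weight's slot, on its rim at the underside, 21 mm from its centre.
- small_weight: The smaller brass slotted weight, 34 mm across, 12 mm thick, on the other rest; stays in the case. Origin at the centre of its underside.
- hung_weight: Brass slotted weight that already lies on the hanger, 34 mm across, 12 mm thick, slot 11 mm wide opening toward its own +x. Origin at the centre of its underside, z up. Loose.
- hung_slot (a point): Mouth of the hung weight's slot, on its rim at the underside, 17 mm from its centre.
- hanger_pan (a point): Centre of the top of the hanger's pan (34 mm across), about 115 mm above the bench; z runs up the stem. The stem is 5 mm thick, 95 mm long, and hangs from the balance's hook 105 mm above the pan, about which it swings freely up to 0.3 rad. The balance tube, 23 mm across, is straight above from 0.24 to 0.35 m.
- balance_rod (a joint): How far the spring balance is drawn down from its start, m. Spring 180 N/m: the larger weight alone draws it 9 mm down. Stop at 0.036 m.
- balance_stand: Steel stand, fixed. Origin on the bench straight below the hanger. Its base plate (150 x 80 x 14 mm) begins 15 mm from there along its own +x; its upright rod, 12 mm thick, stands at x +95 mm and carries an arm at 0.37 m from which the balance hangs.
- forceps: Steel forceps, 122 mm, lying on the bench in front of the case; a bystander. Origin at its middle, underside.
- marker_black: White and black marker, 126 x 16 mm, lying near the front edge; a bystander. Origin at its middle, underside.
- timer: White timer, 60 mm high, standing behind the case; a bystander. Origin at its middle, underside.
- vial_3: Small clear vial with a white cap, 17 mm wide, 62 mm high, standing behind the case; a bystander. Origin at its middle, underside.

How it is judged:
By the outcome, as a careful person would: the job done as asked, in the order asked, and still so for the second after the job is handed in, with the robot touching nothing.
It also fails if it takes over 51 s, if anything falls off the work surface, if the arm or the gripper's body presses on something with over 40 N, if the wrist force passes 120 N, or if a joint passes its speed limit or range.

### The arm

A 6-joint arm with a two-finger parallel gripper is mounted at the origin on a cart in front of the work surface, level with it; the furniture and walls round the work are solid. World frame = base frame: x ahead of the robot, y to its left, z up, the work surface at z = 0. Lengths are in m, angles in rad, forces in N, time in s.
With the tool pointing down it reaches from about 0.4 to 0.825 m from the base axis. Payload 7 kg.
Tool frame: the origin (TCP) lies at the very end of the fingers, on their centre line; the grasp point (between the pads) lies 19 mm behind it; z points along the fingers, x is the direction in which the jaws open and shut, and the axes are right-handed (so a half turn about z gives the same grasp; the last joint's range is limited). The gripper opens to 88 mm and grips with 3 to 60 N. Pads are 19 mm wide; open, the fingers measure 130 mm over their backs; the gripper's body (78 mm by 193 mm) begins 47 mm behind the grasp point.
Start: joints at [-1.059, 0.359, 0.012, 0, -1.224, -0.288], TCP at [0.15, -0.658, 0.227] pointing down, gripper open.
Joint ranges: [-3.07, 3.07], [-1.43, 2.12], [-1.02, 1.25], [-3.03, 1.67], [-3.05, -0], [-3.03, 3.03]. Speed limits (rad/s): [2.39, 2.39, 3.01, 3.14, 3.14, 3.14].

### API

Orientations are given as [roll, pitch, yaw] about the fixed x, y, z axes, in that order (R = Rz(yaw) Ry(pitch) Rx(roll)).
In Python, from station import telemetry, grab_frame, arm, regions_of, pinpoint gives the robot as it stands. The module is installed in compiled form; this text tells all that it offers.
- The arm moves only by the shell command python3 -m inch 'ROWS' [FORCE]. ROWS is text: rows parted by semicolons, each of 7 numbers parted by spaces: the opening, from 0 (shut) to 1 (fully open), then the shift along the world's x, y, z in cm, then the turn, a rotation vector about the world's x, y, z in degrees. A call has 1 to 12 rows; each row is the pose to reach, as a shift and turn from the pose measured when the call began; what a row does not reach only later rows make up. A row lasts 1/8 s, in which the tool goes at most 62.5 mm and 10.7 degrees, less where a joint would pass 70% of its speed; a pose out of reach is approached as far as the arm can. A call with a gripper value outside its range is refused whole. The fingers move at their own pace and stop on an object; FORCE is the grip in N (left out, the last holds). Time passes only in rows, so rows that repeat a pose let the fingers close. It gives the time, the measured TCP pose, the force and the opening at its end, in the units of the state.
- telemetry.get_state(): the state, without advancing time (a new reading comes with each control period).
- grab_frame(name): name is "scene" or "top"; returns a dict with "pixels" (384x512x3 uint8, red, green, blue), "fx", "fy", "cx", "cy" (pixels), "R" (3x3) and "t" (3): a world point X has camera coordinates R X + t. Camera axes: x right, y down, z forward; pixel columns grow to the right and rows downward; lengths in m; the calibration is good to about 2 mm. A picture is of the moment at which its call begins. There is no depth.
- arm.job_done(): hands the job in, once; it reports no verdict.
Trained networks look in the newest picture that a camera, given by its name, has taken for a name from the list of things; names that differ only in an ending like _2 or _b are one class to them, and where a whole thing is asked for, a point or a joint stands for the part that bears it (a point fixed in the world has none). Each returns a list of dicts, best first, with "p" (0 to 1); they miss things now and then, are a little off and sometimes report something else, mostly with a low value. They report only what shows in the picture. A call takes as long as a camera call.
- regions_of(camera, name): "pixels" (384x512 bool, what is visible of it) and "bbox" ([left, top, right, bottom] in pixels, round what is visible of it).
- pinpoint(camera, name): "location" ([column, row] in pixels: a listed point, or the origin of a listed thing).
The state is a dict: "t": time; "q": joint angles; "qd": joint speeds; "joint_efforts": joint torques, N m; "eef_pos": TCP position; "ee_rot": TCP orientation; "force": force on the tool from outside, world axes, zero at the start; "moment": the same for the moment, N m; "width": finger opening in m.
Only numpy, scipy, OpenCV 4.12 (cv2) and the standard library are available. Lean on these libraries where they do the work, as an engineer would, in place of code of your own. Each camera call takes 0.05 s, during which the arm holds its last target. There are 200 camera calls.

## Working session

There is one attempt and no reset: what is moved stays moved. The work goes in short steps, Python scripts to look and compute and a shell command to move; the robot and the scene stay as the last step left them, time stands still between calls to the robot, and variables do not carry over. Pictures are saved under pics/ and viewed, about 8 in all and at most 12, crops included, and the job is handed in when it is done.

```bash
mkdir -p pics; cat > h.py <<'E'
import numpy as np, cv2, sys
from station import telemetry, grab_frame, arm, regions_of, pinpoint
def snap(c,fn=None,crop=None,s=1):
    f=grab_frame(c)
    if fn:
        im=f["pixels"][:,:,::-1]
        if crop: im=im[crop[1]:crop[3],crop[0]:crop[2]]
        cv2.imwrite("pics/"+fn,cv2.resize(im,None,fx=s,fy=s,interpolation=cv2.INTER_CUBIC))
    return f
def ray(f,p):
    R=np.array(f["R"]);t=np.array(f["t"])
    return -R.T@t, R.T@np.array([(p[0]-f["cx"])/f["fx"],(p[1]-f["cy"])/f["fy"],1])
def onz(f,p,z):
    o,d=ray(f,p); return o+d*(z-o[2])/d[2]
def tri(a,pa,b,pb):
    o1,d1=ray(a,pa);o2,d2=ray(b,pb)
    k=np.linalg.lstsq(np.c_[d1,-d2],o2-o1,rcond=None)[0]
    A=o1+k[0]*d1;B=o2+k[1]*d2
    return (A+B)/2,np.linalg.norm(A-B)
def proj(f,X):
    c=np.array(f["R"])@X+np.array(f["t"]); return [f["fx"]*c[0]/c[2]+f["cx"],f["fy"]*c[1]/c[2]+f["cy"]]
E
python3 - <<'E'
from h import *
np.set_printoptions(precision=4,suppress=True)
F={c:snap(c,c+"0.png",s=1.5) for c in("scene","top")}
for c in F: print(c,-np.array(F[c]["R"]).T@F[c]["t"],F[c]["fx"])
for n in "weight_case flap_lip large_weight large_slot small_weight hung_weight hung_slot hanger_pan balance_stand forceps marker_black timer vial_3".split():
    r={}
    for c in F:
        L=pinpoint(c,n); r[c]=L
        print(n,c,[(np.round(l["location"],1).tolist(),round(l["p"],2)) for l in L[:2]])
    if r["scene"] and r["top"]:print("   ",*tri(F["scene"],r["scene"][0]["location"],F["top"],r["top"][0]["location"]))
s=telemetry.get_state();print({k:np.round(v,3) for k,v in s.items()})
E
```

```text
scene [ 0.0545 -0.0034  0.7221] 409.41625331961967
top [0.4433 0.3364 1.0023] 382.2531887614833
weight_case scene [([285.6, 252.8], 0.65)]
weight_case top []
flap_lip scene [([262.3, 250.3], 0.6)]
flap_lip top [([276.7, 223.9], 0.74), ([291.5, 147.5], 0.21)]
    [0.5373 0.2903 0.0662] 0.003091676342611418
large_weight scene [([190.3, 203.6], 0.71)]
large_weight top []
large_slot scene []
large_slot top []
small_weight scene []
small_weight top []
hung_weight scene [([345.5, 223.0], 0.64), ([193.2, 203.6], 0.47)]
hung_weight top [([201.9, 219.8], 0.68)]
    [0.5499 0.2945 0.221 ] 0.3117814196676896
hung_slot scene [([191.3, 210.9], 0.48)]
hung_slot top [([200.9, 230.6], 0.53)]
    [0.5184 0.4676 0.1004] 0.004318631063638158
hanger_pan scene [([194.9, 204.5], 0.59)]
hanger_pan top [([201.3, 224.0], 0.44)]
    [0.5324 0.4668 0.1092] 0.002283536059252549
balance_stand scene [([197.5, 236.9], 0.77)]
balance_stand top [([205.8, 225.8], 0.85)]
    [ 0.5373  0.473  -0.0032] 0.002388591598309608
forceps scene [([268.0, 324.7], 0.82)]
forceps top [([305.2, 267.6], 0.64)]
    [ 0.4334  0.2111 -0.0052] 0.0008064294830418254
marker_black scene []
marker_black top [([228.8, 283.6], 0.61)]
timer scene [([348.0, 224.2], 0.53)]
timer top [([312.8, 144.0], 0.52)]
    [0.7618 0.1885 0.0103] 0.0014638649758138755
vial_3 scene [([326.6, 223.8], 0.4)]
vial_3 top [([297.4, 150.3], 0.56)]
    [0.7438 0.2323 0.003 ] 0.005345008900291924
{'t': np.float64(1.4), 'q': array([-1.059,  0.359,  0.012,  0.   , -1.224, -0.288]), 'qd': array([-0.002,  0.   , -0.001, -0.001, -0.   , -0.002]), 'joint_efforts': array([ -0.001, -58.239,  29.33 ,   7.003,   0.012,  -0.   ]), 'eef_pos': array([ 0.15 , -0.658,  0.227]), 'ee_rot': array([-3.142, -0.   ,  1.795]), 'force': array([-1.013, -0.37 ,  0.149]), 'moment': array([ 0.022, -0.032, -0.042]), 'width': np.float64(0.088)}
```

View pictures.

View pics/scene0.png

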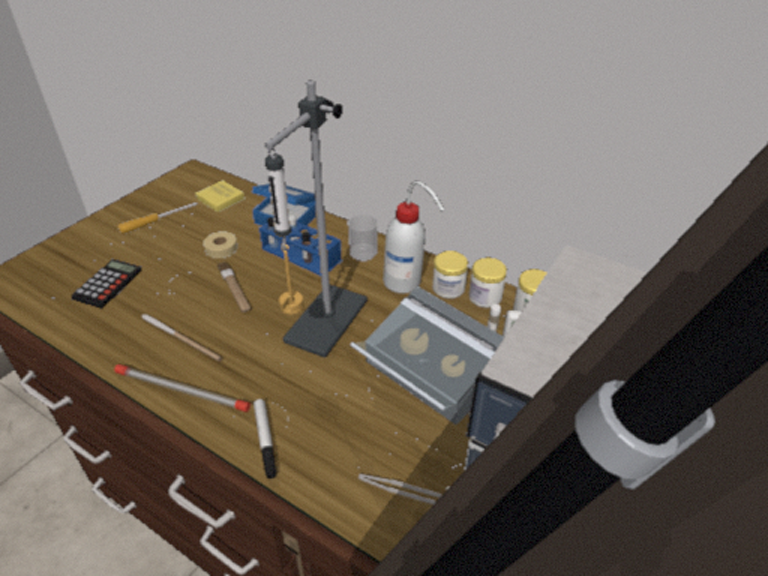

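View pics/top0.png

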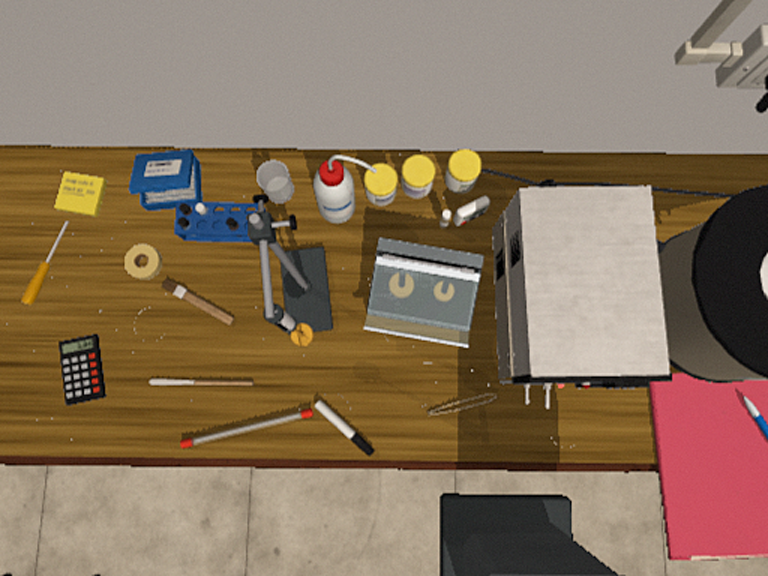

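```bash
python3 - <<'E'
from h import *
np.set_printoptions(precision=4,suppress=True)
S=snap("scene");T=snap("top")
def cr(f,x,y): return cv2.resize(f["pixels"][y:y+75,x:x+100,::-1],None,fx=4,fy=4,interpolation=cv2.INTER_CUBIC)
cv2.imwrite("pics/c1.png",np.vstack([np.hstack([cr(T,235,155),cr(S,232,190)]),np.hstack([cr(T,150,180),cr(S,145,140)])]))
# rough: box corner
print("box",tri(S,(480/1.5,375/1.5),T,(507/1.5,378/1.5)))
print("boxbackleft",tri(S,(565/1.5,248/1.5),T,(521/1.5,188/1.5)))
for a,z in (((401,285),.054),((443,291),.05)): print(onz(T,np.array(a)/1.5,z))
for a,z in (((414,341),.054),((453,366),.05)): print(onz(S,np.array(a)/1.5,z))
for n in ("weight_case","large_weight","small_weight","hung_weight","balance_stand","flap"):
  for c in("scene","top"):
    for l in regions_of(c,n)[:2]: print(n,c,l["bbox"],l["p"])
E
```

```text
box (array([0.4745, 0.1589, 0.2099]), np.float64(0.02679047139365627))
boxbackleft (array([0.7338, 0.1481, 0.2257]), np.float64(0.003182683450112823))
[0.625  0.3123 0.054 ]
[0.6163 0.2412 0.05  ]
[0.6193 0.3077 0.054 ]
[0.6112 0.2363 0.05  ]
weight_case scene [236.6, 191.4, 335.4, 283.6] 0.79
weight_case scene [187.8, 197.6, 203.7, 204.7] 0.57
weight_case top [243.5, 159.2, 325.2, 232.5] 0.94
large_weight scene [242.4, 316.7, 290.5, 333.7] 0.29
large_weight scene [190.2, 158.9, 194.2, 207.8] 0.16
small_weight scene [192.3, 197.8, 195.8, 207.7] 0.44
hung_weight scene [186.8, 198.8, 206.9, 206.1] 0.63
hung_weight top [195.0, 215.5, 207.8, 230.9] 0.5
hung_weight top [303.2, 129.9, 325.9, 152.3] 0.32
balance_stand scene [177.2, 50.9, 243.2, 238.1] 0.65
balance_stand top [160.3, 129.3, 222.6, 229.7] 0.95
balance_stand top [244.6, 171.0, 316.0, 230.8] 0.69
flap scene [234.7, 199.2, 327.3, 271.4] 0.68
flap top [247.0, 172.3, 315.2, 233.5] 0.61
flap top [294.4, 143.2, 300.7, 150.6] 0.38
```

View pics/c1.png

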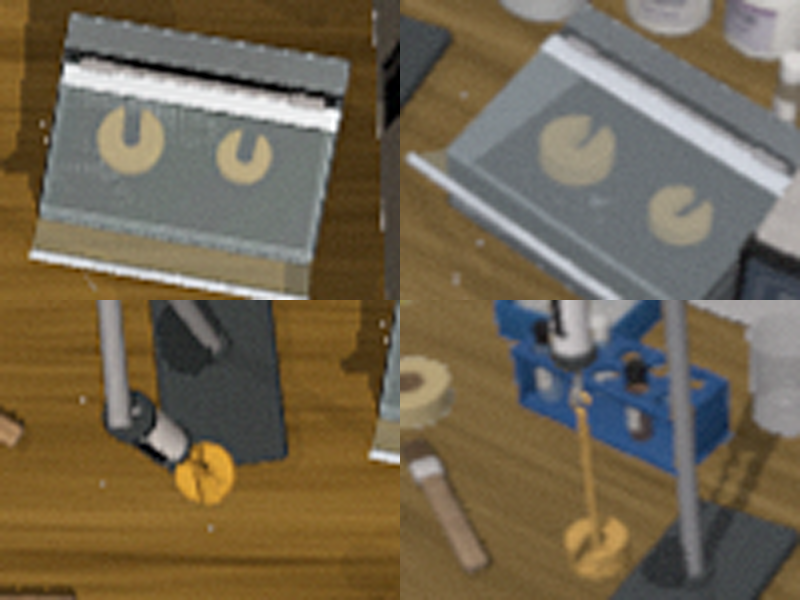

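```bash
cat > fit.py <<'E'
from h import *
from scipy.optimize import least_squares
np.set_printoptions(precision=4,suppress=True)
S=snap("scene");T=snap("top")
ob=[(T,32,255,-85,86,70),(T,308,297,-85,-86,70),(T,70,15,65,88,86),(T,348,62,65,-88,86),(T,131,141,0,37,54),(T,244,157,0,-37,50),
(S,410,155,-85,86,70),(S,577,145,0,37,54),(S,680,212,0,-37,50),(S,582,4,65,88,86)]
def px(o): return np.array([235+o[1]/4,155+o[2]/4]) if o[0] is T else np.array([232+(o[1]-400)/4,190+o[2]/4])
def W(p,l):
    c,s=np.cos(p[2]),np.sin(p[2]); return np.array([p[0]+c*l[0]-s*l[1],p[1]+s*l[0]+c*l[1],l[2]])
def res(p): return np.concatenate([proj(o[0],W(p,np.array(o[3:])/1e3))-px(o) for o in ob])
r=least_squares(res,[.62,.27,-.15],loss="soft_l1")
print(r.x,np.degrees(r.x[2]));print(res(r.x).reshape(-1,2))
np.save("case.npy",r.x)
# weights individually
for o in ((T,131,141,.054),(S,577,145,.054)): print("large",onz(o[0],px(o),o[3]))
for o in ((T,131,106,.054),(S,613,118,.054)): print("slot mouth",onz(o[0],px(o),o[3]))
# hanger: crops top (150,180), scene (145,140)
a=(150+206/4,180+(473-300)/4);b=(145+(597-400)/4,140+(546-300)/4)
print("hung",tri(S,b,T,a))
print("tube bottom/hook",tri(S,(145+(579-400)/4,140+(400-300)/4),T,(150+190/4,180+(455-300)/4)))
print("hung mouth",onz(T,(150+200/4,180+(500-300)/4),.127),onz(S,(145+(570-400)/4,140+(558-300)/4),.127))
for n in("hung_slot","hanger_pan","balance_stand"):
  print(n,*tri(S,pinpoint("scene",n)[0]["location"],T,pinpoint("top",n)[0]["location"]))
E
python3 fit.py
```

```text
[ 0.62    0.2746 -0.1536] -8.802207054670566
[[-0.3324  0.1574]
 [ 0.2397  1.2184]
 [-0.4986 -0.1698]
 [ 0.388  -0.547 ]
 [ 0.0245 -0.5049]
 [ 0.5911  0.5175]
 [-0.2281  0.8743]
 [-0.1298 -1.211 ]
 [-0.0146 -0.2283]
 [ 0.3024 -0.3958]]
large [0.6243 0.3112 0.054 ]
large [0.6225 0.3089 0.054 ]
slot mouth [0.6469 0.3114 0.054 ]
slot mouth [0.6525 0.3029 0.054 ]
hung (array([0.5324, 0.4659, 0.1187]), np.float64(0.00015484856845157725))
tube bottom/hook (array([0.5298, 0.4606, 0.2226]), np.float64(0.003881729022067245))
hung mouth [0.5161 0.4674 0.127 ] [0.5105 0.4653 0.127 ]
hung_slot [0.5395 0.4773 0.0948] 0.011796200550503821
hanger_pan [0.5315 0.4711 0.1113] 0.006968699216025341
balance_stand [ 0.5371  0.4671 -0.0025] 0.0017059421543733613
```

```bash
python3 -m inch '0.56 5 5 6 0 0 0; 0.56 8 9 12 0 0 0; 0.56 11 14 18 0 0 0; 0.56 15 21 19 0 0 0; 0.56 18 27 19 0 0 -5; 0.56 21 33 19 0 0 -10; 0.56 24 38 19 0 0 -15; 0.56 27 43 19 0 0 -20; 0.56 30 48 19 0 0 -22; 0.56 32 54 19 0 0 -22; 0.56 32 60 19 0 0 -22; 0.56 32 66 19 0 0 -22' 30
cat > goal.py <<'E'
from h import *
from scipy.spatial.transform import Rotation as Ro
np.set_printoptions(precision=2,suppress=True)
def case(lx,ly,z):
    return np.array([.620+.9882*lx+.1530*ly,.2746-.1530*lx+.9882*ly,z])
def show(P,th,yaw=-8.8):
    s=telemetry.get_state();R0=Ro.from_euler("xyz",s["ee_rot"])
    y=np.radians(yaw);ex=np.array([np.cos(y),np.sin(y),0]);ey=np.array([-ex[1],ex[0],0]);t=np.radians(th)
    z=np.sin(t)*ex-np.cos(t)*np.array([0,0,1])
    c=[]
    for sg in(1,-1):
        X=sg*ey;R=Ro.from_matrix(np.c_[X,np.cross(z,X),z]); c.append((R*R0.inv()).as_rotvec(degrees=True))
    rv=min(c,key=np.linalg.norm)
    print("shift cm",(np.array(P)-s["eef_pos"])*100,"rv",rv,"goal",np.array(P))
def st():
    s=telemetry.get_state();print("t",s["t"],"pos",s["eef_pos"]*1000,"w",s["width"]*1000,"F",s["force"],"q",s["q"])
E
python3 -c "
from goal import *
st();show(case(-.13,.036,.15),70);show(case(-.13,.036,.045),70)"
```

```text
t: 4.0
eef_pos: [0.463, -0.0552, 0.4164]
ee_rot: [3.141, -0.0, 1.411]
force: [0.9, -1.2, 1.0]
width: 0.0493
t 4.0 pos [463.03 -55.22 416.4 ] w 49.34085385039903 F [ 0.9  -1.21  0.99] q [ 0.31 -0.06 -0.07  0.   -1.56 -2.04]
shift cm [  3.4   38.53 -26.64] rv [-10.94 -69.13   0.33] goal [0.5  0.33 0.15]
shift cm [  3.4   38.53 -37.14] rv [-10.94 -69.13   0.33] goal [0.5  0.33 0.04]
```

```bash
python3 -m inch '0.56 2 6 0 0 0 0; 0.56 3 12 0 0 0 0; 0.56 3 18 0 -1 -9 0; 0.56 3 24 -3 -3 -18 0; 0.56 3 30 -6 -4 -27 0; 0.56 3 36 -9 -6 -36 0; 0.56 3 38.5 -12 -7 -45 0; 0.56 3 38.5 -15 -9 -54 0; 0.56 3 38.5 -18 -10 -62 0; 0.56 3 38.5 -20 -11 -69 0.3; 0.56 3 38.5 -20 -11 -69 0.3'
python3 -c "
from goal import *
st();show(case(-.13,.036,.15),70);show(case(-.13,.036,.045),70)"
```

```text
t: 5.38
eef_pos: [0.5891, 0.2317, 0.409]
ee_rot: [2.382, 0.074, 1.625]
force: [-0.1, -0.6, -0.0]
width: 0.0489
t 5.375 pos [589.09 231.68 409.04] w 48.91896195766969 F [-0.08 -0.56 -0.03] q [ 0.91 -0.14 -0.7   0.95 -0.75 -3.03]
shift cm [ -9.2    9.84 -25.9 ] rv [  2.84 -26.66 -10.71] goal [0.5  0.33 0.15]
shift cm [ -9.2    9.84 -36.4 ] rv [  2.84 -26.66 -10.71] goal [0.5  0.33 0.04]
```

```bash
python3 - <<'E'
from goal import *
from scipy.spatial.transform import Slerp
s=telemetry.get_state();R0=Ro.from_euler("xyz",s["ee_rot"])
R1=Ro.from_rotvec(np.radians([2.84,-26.66,-10.71]))*R0
for k in range(1,20):
    f=k/19; S=Slerp([0,1],Ro.concatenate([R0,R1]))(f); z=S.as_matrix()[:,2]
    R=Ro.from_rotvec(-z*np.pi*f)*S
    print(k,np.round((R*R0.inv()).as_rotvec(degrees=True),1))
E
```

```text
1 [-6.5 -1.2  6.2]
2 [-13.1  -2.4  12.3]
3 [-19.9  -3.5  18.1]
4 [-26.9  -4.4  23.9]
5 [-33.9  -5.3  29.4]
6 [-41.2  -5.9  34.9]
7 [-48.5  -6.5  40.1]
8 [-56.   -6.8  45.2]
9 [-63.6  -6.9  50.2]
10 [-71.2  -6.8  55. ]
11 [-79.   -6.3  59.7]
12 [-86.8  -5.6  64.2]
13 [-94.8  -4.6  68.6]
14 [-102.7   -3.2   72.9]
15 [-110.7   -1.4   77. ]
16 [-118.6    0.8   81. ]
17 [-126.6    3.5   84.9]
18 [-134.5    6.7   88.7]
19 [-142.3   10.5   92.4]
```

```bash
python3 -m inch '0.56 -1 1 0 -6.5 -1.2 6.2; 0.56 -2 2 0 -13.1 -2.4 12.3; 0.56 -3 3 0 -19.9 -3.5 18.1; 0.56 -4 4 0 -26.9 -4.4 23.9; 0.56 -5 5 0 -33.9 -5.3 29.4; 0.56 -6 6 0 -41.2 -5.9 34.9; 0.56 -7 7 -2 -48.5 -6.5 40.1; 0.56 -8 8 -4 -56 -6.8 45.2; 0.56 -9 9 -6 -63.6 -6.9 50.2; 0.56 -10 10 -8 -71.2 -6.8 55; 0.56 -11 10 -10 -79 -6.3 59.7; 0.56 -12 10 -11 -86.8 -5.6 64.2'
python3 -c "
from goal import *
st();show(case(-.13,.036,.15),70);show(case(-.13,.036,.045),70)"
```

```text
t: 6.88
eef_pos: [0.4728, 0.3445, 0.3092]
ee_rot: [-2.481, 0.879, -2.472]
force: [-0.6, 0.0, -0.0]
width: 0.0493
t 6.875 pos [472.82 344.51 309.23] w 49.2812706131421 F [-0.56  0.01 -0.01] q [ 1.27  0.02 -1.02  1.43 -1.03 -2.04]
shift cm [  2.42  -1.44 -15.92] rv [-57.82  -1.27  25.07] goal [0.5  0.33 0.15]
shift cm [  2.42  -1.44 -26.42] rv [-57.82  -1.27  25.07] goal [0.5  0.33 0.04]
```

```bash
cat > kin.py <<'E'
from goal import *
from scipy.optimize import least_squares
D=[([-1.059,.359,.012,0,-1.224,-.288],[.15,-.658,.227],[-3.142,0,1.795]),
([.31,-.06,-.07,0,-1.56,-2.04],[.463,-.0552,.4164],[3.141,0,1.411]),
([.91,-.14,-.70,.95,-.75,-3.03],[.5891,.2317,.409],[2.382,.074,1.625]),
([1.27,.02,-1.02,1.43,-1.03,-2.04],[.4728,.3445,.3092],[-2.481,.879,-2.472])]
s=telemetry.get_state();D.append((s["q"],s["eef_pos"],s["ee_rot"]))
def fk(q,P,s4=1,s6=1):
    a1,H,L2,L3,e,d,o6=P
    p=q[1]-q[2]
    w=np.array([a1+L2*np.sin(q[1])+L3*np.cos(p)+e*np.sin(p),0,H+L2*np.cos(q[1])-L3*np.sin(p)+e*np.cos(p)])
    B=Ro.from_euler("z",q[0]); R=B*Ro.from_euler("y",p)*Ro.from_euler("x",s4*q[3])*Ro.from_euler("y",-q[4])
    R=R*Ro.from_matrix([[0,0,1],[0,1,0],[-1,0,0]])*Ro.from_euler("z",s6*q[5]+o6)
    return B.apply(w)+R.apply([0,0,d]),R
def fit(s4,s6):
    def res(P):
        o=[]
        for q,x,r in D:
            X,R=fk(q,P,s4,s6); o+=list((X-x)*5)+list((R.inv()*Ro.from_euler("xyz",r)).as_rotvec())
        return o
    return min((least_squares(res,[0,.4,.4,.4,0,.25,o]) for o in (-2,0,2)),key=lambda r:r.cost)
if __name__=="__main__":
    for a in(1,-1):
        for b in(1,-1):
            r=fit(a,b);print(a,b,r.cost,r.x,np.abs(r.fun).max())
E
python3 kin.py
```

```text
1 1 12.211483083662637 [ 0.66 -0.19  0.21 -0.11 -0.04 -0.38 -0.35] 2.2033656721507127
1 -1 9.717765112775467 [ 0.66 -0.19  0.21 -0.11 -0.04 -0.38 -1.11] 2.152398324961368
-1 1 4.6318520316984415 [ 0.14  0.19  0.56  0.3   0.11  0.44 -1.25] 1.8214983432893004
-1 -1 1.0908706451006798 [0.14 0.19 0.56 0.3  0.11 0.44 0.  ] 0.901248486536826
```

```bash
python3 - <<'E'
from kin import *
r=fit(-1,-1);print(r.fun.reshape(-1,6))
s=telemetry.get_state();print(repr(np.array(s["q"])),repr(np.array(s["qd"])))
# wrist consistency: tool z directions in base-yawed frame
for q,x,e in D:
    R=Ro.from_euler("z",-q[0])*Ro.from_euler("xyz",e); p=q[1]-q[2]
    v=(Ro.from_euler("y",-p)*R).as_matrix()[:,2]; print(np.array(q),"forearm-frame toolz",v,"angle",np.arccos(v[0]))
E
```

```text
[[ 0.86  0.43  0.21 -0.   -0.   -0.  ]
 [-0.36  0.9  -0.03  0.   -0.   -0.  ]
 [-0.27  0.29 -0.28 -0.    0.    0.  ]
 [ 0.12 -0.05  0.04  0.   -0.    0.01]
 [ 0.12 -0.06  0.05 -0.   -0.   -0.  ]]
array([ 1.27,  0.02, -1.02,  1.43, -1.03, -2.04]) array([ 0.37,  0.2 ,  0.  , -0.18, -0.35,  0.98])
[-1.06  0.36  0.01  0.   -1.22 -0.29] forearm-frame toolz [ 0.34  0.   -0.94] angle 1.223680812789245
[ 0.31 -0.06 -0.07  0.   -1.56 -2.04] forearm-frame toolz [ 0.01 -0.   -1.  ] angle 1.5602678813587403
[ 0.91 -0.14 -0.7   0.95 -0.75 -3.03] forearm-frame toolz [ 0.73 -0.56 -0.39] angle 0.7490510184262184
[ 1.27  0.02 -1.02  1.43 -1.03 -2.04] forearm-frame toolz [ 0.51 -0.85 -0.12] angle 1.0322185054778001
[ 1.27  0.02 -1.02  1.43 -1.03 -2.04] forearm-frame toolz [ 0.51 -0.85 -0.12] angle 1.0331423100787391
```

```bash
sed -i 's/a1,H,L2,L3,e,d,o6=P/a1,H,L2,L3,e,d,o6,b=P/; s/np.sin(p),0,H/np.sin(p),b,H/; s/.25,o\]/.25,o,-.19]/' kin.py
cat > ik.py <<'E'
from kin import *
import os
if not os.path.exists("P.npy"):
    r=fit(-1,-1);np.save("P.npy",r.x);print(r.x);print(r.fun.reshape(-1,6))
P=np.load("P.npy")
lo=np.array([-3.07,-1.43,-1.02,-3.03,-3.05,-3.03]);hi=np.array([3.07,2.12,1.25,1.67,0,3.03])
def goalR(th,yaw,sg):
    y=np.radians(yaw);ex=np.array([np.cos(y),np.sin(y),0]);ey=np.array([-ex[1],ex[0],0]);t=np.radians(th)
    z=np.sin(t)*ex-np.cos(t)*np.array([0,0,1]);X=sg*ey;return Ro.from_matrix(np.c_[X,np.cross(z,X),z])
def ik(X,th,yaw,sg,n=30,q0=None):
    R=goalR(th,yaw,sg);rng=np.random.default_rng(0);out=[]
    for k in range(n):
        q0_=rng.uniform(lo,hi) if q0 is None else q0
        def f(q):
            x,r=fk(q,P,-1,-1);return np.r_[(x-X)*5,(R.inv()*r).as_rotvec()]
        s=least_squares(f,q0_,bounds=(lo,hi))
        if s.cost<1e-6 and not any(np.abs(s.x-o).max()<.05 for o in out): out.append(s.x)
    return out
E
python3 - <<'E'
from ik import *
for nm,X in (("stage",case(-.13,.036,.045)),("lift",case(0,.036,.115)),("grasp",case(.008,.036,.0445))):
  for th in(60,70):
   for yaw in (-8.8,):
    for sg in(1,-1):
     for q in ik(X,th,yaw,sg): print(nm,th,sg,q, "margin",np.minimum(q-lo,hi-q).min())
E
```

```text
[ 0.27  0.09  0.46  0.2   0.07  0.23  0.   -0.18]
[[ 0.05  0.03  0.38 -0.   -0.   -0.  ]
 [ 0.07  0.1  -0.08  0.   -0.   -0.  ]
 [-0.19 -0.1  -0.32 -0.    0.    0.  ]
 [ 0.12  0.02  0.01  0.   -0.    0.01]
 [ 0.12  0.01  0.02 -0.   -0.   -0.  ]]
```

```bash
rm -f P.npy; sed -i 's/o6,b=P/o6,b,o2=P/; s/L2\*np.sin(q\[1\])/L2*np.sin(q[1]+o2)/; s/L2\*np.cos(q\[1\])/L2*np.cos(q[1]+o2)/; s/,-.19\]) for o in (-2,0,2)/,-.19,oo]) for o in (0,) for oo in (-1.5,-.8,0,.8,1.5)/' kin.py
python3 -c "from ik import *"
```

```text
[ 0.02  0.1   0.53  0.2   0.07  0.21  0.   -0.19  0.52]
[[-0.01  0.07 -0.   -0.   -0.   -0.  ]
 [ 0.11  0.07  0.08  0.   -0.   -0.  ]
 [-0.2  -0.1  -0.09 -0.    0.    0.  ]
 [ 0.09  0.05  0.    0.   -0.    0.01]
 [ 0.1   0.04  0.01 -0.   -0.   -0.  ]]
```

```bash
rm -f P.npy; python3 - <<'E'
s=open('kin.py').read()
s=s.replace("np.sin(p),b,H","np.sin(p),0,H").replace("return B.apply(w)+","w=w+(Ro.from_euler('y',p)*Ro.from_euler('x',s4*q[3])).apply([0,b,0])\n    return B.apply(w)+")
open('kin.py','w').write(s)
E
python3 - <<'E'
from ik import *
for nm,X in (("stage",case(-.13,.036,.045)),("lift",case(0,.036,.115)),("grasp",case(.008,.036,.0445))):
  for th in(60,70):
   for yaw in (-8.8,):
    for sg in(1,-1):
     for q in ik(X,th,yaw,sg): print(nm,th,sg,q, "margin",np.minimum(q-lo,hi-q).min())
E
```

```text
[-0.    0.19  0.61  0.46  0.    0.38  0.   -0.19 -0.  ]
[[-0.01 -0.   -0.   -0.   -0.   -0.  ]
 [-0.    0.    0.    0.   -0.   -0.  ]
 [-0.    0.   -0.   -0.    0.    0.  ]
 [-0.    0.   -0.01  0.   -0.    0.01]
 [ 0.   -0.    0.01 -0.   -0.   -0.  ]]
```

```bash
cat > scan.py <<'E'
from ik import *
for nm,X in (("stage",case(-.10,.036,.045)),("lift",case(0,.036,.115)),("grasp",case(.008,.036,.0445)),("hang",np.array([.535,.466,.14]))):
  for th in(0,20,30,40,50,60):
   for yaw in (-9,10):
    o=[]
    for sg in(1,-1):
     for q in ik(X,th,yaw,sg,12): o.append((sg,round(np.minimum(q-lo,hi-q).min(),2)))
    print(nm,th,yaw,o,flush=True)
E
python3 scan.py
```

```text
stage 0 -9 [(1, np.float64(0.44)), (-1, np.float64(0.69))]
stage 0 10 [(1, np.float64(0.69)), (-1, np.float64(0.69))]
stage 20 -9 [(-1, np.float64(0.16))]
stage 20 10 [(-1, np.float64(0.06))]
stage 30 -9 []
stage 30 10 []
stage 40 -9 []
stage 40 10 []
stage 50 -9 []
stage 50 10 []
stage 60 -9 []
stage 60 10 []
lift 0 -9 [(1, np.float64(0.57)), (-1, np.float64(0.95))]
lift 0 10 [(1, np.float64(0.9)), (-1, np.float64(0.95))]
lift 20 -9 [(-1, np.float64(0.47))]
lift 20 10 [(1, np.float64(0.39)), (-1, np.float64(0.44))]
lift 30 -9 [(-1, np.float64(0.21))]
lift 30 10 []
lift 40 -9 []
lift 40 10 []
lift 50 -9 []
lift 50 10 []
lift 60 -9 []
lift 60 10 []
grasp 0 -9 [(1, np.float64(0.57)), (-1, np.float64(0.9))]
grasp 0 10 [(1, np.float64(0.9)), (-1, np.float64(0.9))]
grasp 20 -9 [(-1, np.float64(0.35))]
grasp 20 10 [(1, np.float64(0.03)), (-1, np.float64(0.22))]
grasp 30 -9 []
grasp 30 10 []
grasp 40 -9 []
grasp 40 10 []
grasp 50 -9 []
grasp 50 10 []
grasp 60 -9 []
grasp 60 10 []
hang 0 -9 [(1, np.float64(0.31)), (-1, np.float64(1.0))]
hang 0 10 [(1, np.float64(0.65)), (-1, np.float64(1.0))]
hang 20 -9 [(-1, np.float64(0.6))]
hang 20 10 [(1, np.float64(0.12)), (-1, np.float64(0.53))]
hang 30 -9 [(-1, np.float64(0.4))]
hang 30 10 [(-1, np.float64(0.25))]
hang 40 -9 [(-1, np.float64(0.26))]
hang 40 10 []
hang 50 -9 [(-1, np.float64(0.11))]
hang 50 10 []
hang 60 -9 []
hang 60 10 []
```

```bash
cat > scan2.py <<'E'
from ik import *
def maxth(X,yaw,ths,sg=-1,mar=.03):
    best=None;q0=None
    for th in ths:
        s=ik(X,th,yaw,sg,1,q0) if q0 is not None else ik(X,th,yaw,sg,8)
        s=[q for q in s if np.minimum(q-lo,hi-q).min()>mar]
        if not s: break
        q0=s[0];best=(th,q0)
    return best
if __name__=="__main__":
  for nm,X in (("stage",case(-.10,.036,.045)),("grasp",case(.006,.036,.042)),("exit",case(-.10,.036,.08)),("hang",np.array([.535,.466,.14]))):
   for yaw in (-60,-45,-30,-20,-9,0):
    print(nm,yaw,*(maxth(X,yaw,range(0,70,3)) or ("none",)),flush=True)
E
python3 scan2.py
```

```text
stage -60 69 [ 1.26  0.85 -0.46  0.79 -1.38 -1.37]
stage -45 69 [ 1.27  0.77 -0.71  1.06 -1.24 -1.49]
stage -30 69 [ 1.2   0.7  -0.94  1.45 -1.19 -1.65]
stage -20 36 [ 0.9   0.37 -0.97  1.57 -0.59 -1.18]
stage -9 27 [ 0.77  0.31 -0.97  1.6  -0.37 -0.9 ]
stage 0 21 [ 0.8   0.3  -0.94  1.3  -0.27 -0.48]
grasp -60 69 [ 1.08  0.89 -0.38  0.94 -1.37 -1.31]
grasp -45 69 [ 1.06  0.8  -0.65  1.25 -1.24 -1.45]
grasp -30 51 [ 0.87  0.57 -0.84  1.62 -0.87 -1.36]
grasp -20 33 [ 0.71  0.44 -0.83  1.58 -0.5  -0.99]
grasp -9 27 [ 0.61  0.4  -0.83  1.62 -0.32 -0.76]
grasp 0 24 [ 0.56  0.39 -0.83  1.62 -0.22 -0.56]
exit -60 69 [ 1.26  0.81 -0.45  0.78 -1.42 -1.33]
exit -45 69 [ 1.28  0.72 -0.71  1.04 -1.27 -1.44]
exit -30 69 [ 1.21  0.64 -0.94  1.41 -1.2  -1.58]
exit -20 42 [ 0.97  0.35 -0.98  1.55 -0.7  -1.2 ]
exit -9 30 [ 0.84  0.26 -0.97  1.5  -0.43 -0.84]
exit 0 27 [ 0.73  0.23 -0.98  1.6  -0.31 -0.7 ]
hang -60 69 [ 1.31  0.88 -0.08  0.73 -1.66 -1.15]
hang -45 69 [ 1.34  0.77 -0.35  0.92 -1.46 -1.19]
hang -30 69 [ 1.33  0.67 -0.62  1.2  -1.3  -1.29]
hang -20 69 [ 1.28  0.6  -0.78  1.44 -1.22 -1.36]
hang -9 54 [ 1.12  0.42 -0.86  1.63 -0.89 -1.2 ]
hang 0 39 [ 1.02  0.31 -0.83  1.51 -0.57 -0.84]
```

```bash
cat > flap.py <<'E'
from scan2 import *
def box(cx,hx,hy,z0,z1,n=5):
    X=np.unique(np.r_[np.linspace(-hx,hx,max(3,int(hx/3)))]);Y=np.linspace(-hy,hy,max(5,int(hy/2)));Z=np.linspace(z0,z1,max(6,int((z1-z0)/3)))
    g=np.array(np.meshgrid(X,Y,Z,indexing="ij")).reshape(3,-1).T
    m=(np.abs(g[:,0])>=hx-1e-6)|(np.abs(g[:,1])>=hy-1e-6)|(g[:,2]<=z0+1e-6)|(g[:,2]>=z1-1e-6)
    return g[m]+[cx,0,0]
def tool(w): return np.vstack([box(w/2+10.5,10.5,9.5,-66,0),box(-w/2-10.5,10.5,9.5,-66,0),box(0,96.5,39,-170,-66)])
def disc(d,th):
    a=np.linspace(0,2*np.pi,40);g=np.array([[r*np.cos(t),r*np.sin(t),h] for t in a for r in(10,21) for h in(-8,8)])
    return g,d
def pts(lx,ly,z,th,az,w=49.3,held=None):
    t=np.radians(th);y=np.radians(az+8.8);ex=np.array([np.cos(y),np.sin(y),0]);ey=np.array([-ex[1],ex[0],0])
    zt=np.sin(t)*ex-np.cos(t)*np.array([0,0,1]);X=-ey
    p=np.array([lx,ly,z])+tool(w)@np.c_[X,np.cross(zt,X),zt].T
    if held is not None: p=np.vstack([p,np.array([lx,ly,z])-held*zt+disc(held,th)[0]])
    return p
def flap(p):
    q=p[np.abs(p[:,1])<86]; dx=35-q[:,0];dz=q[:,2]-82;r=np.hypot(dx,dz);a=np.degrees(np.arctan2(dz,dx))
    s=np.linspace(0,30,61);c=np.cos(np.radians(46));n=np.sin(np.radians(46))
    R=np.hypot(98+s*c,s*n);O=np.degrees(np.arctan2(s*n,98+s*c))
    off=np.interp(r,R,O,left=0)
    th=np.degrees(2/np.maximum(r,20))
    i=(r<119)&(q[:,0]<35);e=(r>=119)&(r<127)&(dx>0)
    return (max(-16,(a-off+th)[i].max()) if i.any() else -16),((a-off)[e].max() if e.any() else -99)
def walls(p):
    x,y,z=p.T;o=[]
    prof=np.interp(x,[-55,35,66],[52,80,86])
    def dist(m,*d): return min(np.max(np.stack(np.broadcast_arrays(*d)),0)[m].min(),50) if m.any() else 50
    A=np.ones(len(p),bool)
    return [round(float(v),1) for v in (dist(A,np.abs(x+53.5)-1.5,z-52,np.abs(y)-88),dist(A,np.abs(np.abs(y)-86.5)-1.5,z-prof,np.abs(x-5)-60),dist(A,z-30,np.abs(x-5)-60,np.abs(y)-88),dist(A,np.abs(z-84)-3,38-x,np.abs(y)-88), z.min())]
def report(path,n=4,w=49.3,held=None,ikc=True):
    q0=None
    P_=[np.array(a,float) for a in path]
    for i,(a,b) in enumerate(zip(P_[:-1],P_[1:])):
        for k in range(0 if i==0 else 1,n+1):
            c=a+(b-a)*k/n;p=pts(*c,w=w,held=held);fi,fe=flap(p)
            X=case(c[0]/1e3,c[1]/1e3,c[2]/1e3)
            m=""
            if ikc:
                s=ik(X,c[3],c[4],-1,1,q0) if q0 is not None else ik(X,c[3],c[4],-1,8)
                s=[v for v in s if q0 is None or np.abs(v-q0).max()<.8]
                if s:q0=s[0];m="%.2f"%np.minimum(q0-lo,hi-q0).min()
                else:m="NOIK"
            print(np.round(c,0),"flap %.0f enter %.0f"%(fi,fe),"BAD" if fe>fi-1 and fe>-50 else "", "walls",walls(p),m)
E
cat > t1.py <<'E'
from flap import *
report([(-130,36,50,62,-30),(-76,36,42,62,-30),(-60,36,90,62,-30),(-30,36,118,62,-30),(-5,36,118,60,-30),(5,36,95,55,-28),(5,36,70,45,-25),(4,36,43,40,-25)],n=3)
E
python3 t1.py
```

```text
[-130.   36.   50.   62.  -30.] flap -16 enter -99  walls [50.0, 50.0, 50.0, 50.0, 41.6] 0.06
[-112.   36.   47.   62.  -30.] flap -16 enter -99  walls [36.3, 36.3, 36.3, 50.0, 38.9] 0.07
[-94.  36.  45.  62. -30.] flap -16 enter -20  walls [18.3, 18.3, 20.4, 50.0, 36.3] 0.08
[-76.  36.  42.  62. -30.] flap -16 enter -17 BAD walls [0.3, 6.0, 7.8, 50.0, 33.6] 0.09
[-71.  36.  58.  62. -30.] flap -4 enter -8  walls [1.8, 4.6, 19.6, 50.0, 49.6] 0.09
[-65.  36.  74.  62. -30.] flap 7 enter 0  walls [13.6, 13.0, 35.6, 50.0, 65.6] 0.10
[-60.  36.  90.  62. -30.] flap 17 enter 8  walls [29.6, 27.3, 50.0, 50.0, 81.6] 0.11
[-50.  36.  99.  62. -30.] flap 25 enter 14  walls [38.9, 33.5, 50.0, 50.0, 90.9] 0.12
[-40.  36. 109.  62. -30.] flap 35 enter 20  walls [48.3, 39.8, 50.0, 50.0, 100.3] 0.13
[-30.  36. 118.  62. -30.] flap 47 enter 25  walls [50.0, 46.0, 50.0, 47.3, 109.6] 0.14
[-22.  36. 118.  61. -30.] flap 53 enter 38  walls [50.0, 43.5, 50.0, 39.3, 109.7] 0.15
[-13.  36. 118.  61. -30.] flap 60 enter 45  walls [50.0, 41.0, 50.0, 34.8, 109.7] 0.15
[ -5.  36. 118.  60. -30.] flap 69 enter 48  walls [50.0, 38.5, 50.0, 28.7, 109.8] 0.14
[ -2.  36. 110.  58. -29.] flap 69 enter 47  walls [50.0, 30.1, 50.0, 23.7, 102.2] 0.11
[  2.  36. 103.  57. -29.] flap 69 enter 46  walls [42.7, 21.8, 50.0, 19.6, 94.7] 0.09
[  5.  36.  95.  55. -28.] flap 70 enter 44  walls [36.8, 13.5, 50.0, 15.4, 87.2] 0.06
[  5.  36.  87.  52. -27.] flap 62 enter 44  walls [32.5, 5.9, 49.2, 13.1, 79.2] 0.05
[  5.  36.  78.  48. -26.] flap 61 enter 43  walls [28.5, 2.8, 41.2, 13.5, 71.2] 0.04
[  5.  36.  70.  45. -25.] flap 61 enter 44  walls [25.0, 1.4, 33.3, 13.8, 63.3] 0.04
[  5.  36.  61.  43. -25.] flap 60 enter 42  walls [20.8, -0.4, 24.5, 14.0, 54.5] 0.04
[  4.  36.  52.  42. -25.] flap 57 enter 41  walls [17.2, -1.5, 15.7, 18.1, 45.7] 0.05
[  4.  36.  43.  40. -25.] flap 53 enter 39  walls [13.8, -1.5, 6.9, 22.3, 36.9] 0.05
```

```bash
cat > t2.py <<'E'
from flap import *
print("in")
report([(-76,34,44,62,-30),(-60,34,90,62,-30),(-32,34,114,60,-30),(-14,34,112,56,-28),(-6,34,96,46,-23),(-3,34,76,34,-16),(-2,34,40,30,-15)],n=3,w=50)
print("out")
report([(-2,36,40,30,-15),(-4,36,75,30,-15),(-30,36,75,35,-18),(-110,36,75,45,-22),(-160,36,90,45,-22)],n=3,w=42,held=6)
E
python3 t2.py
```

```text
in
[-76.  34.  44.  62. -30.] flap -15 enter -16 BAD walls [0.4, 7.1, 8.5, 50.0, 35.6] 0.08
[-71.  34.  59.  62. -30.] flap -3 enter -7  walls [3.1, 5.8, 20.9, 50.0, 50.9] 0.09
[-65.  34.  75.  62. -30.] flap 8 enter 0  walls [14.3, 13.6, 36.3, 50.0, 66.3] 0.10
[-60.  34.  90.  62. -30.] flap 17 enter 8  walls [29.6, 27.3, 50.0, 50.0, 81.6] 0.10
[-51.  34.  98.  61. -30.] flap 25 enter 14  walls [37.7, 32.5, 50.0, 50.0, 89.7] 0.12
[-41.  34. 106.  61. -30.] flap 32 enter 19  walls [45.7, 37.6, 50.0, 50.0, 97.7] 0.13
[-32.  34. 114.  60. -30.] flap 43 enter 25  walls [50.0, 42.8, 50.0, 48.9, 105.8] 0.14
[-26.  34. 113.  59. -29.] flap 46 enter 39  walls [50.0, 40.6, 50.0, 43.2, 105.2] 0.14
[-20.  34. 113.  57. -29.] flap 50 enter 43  walls [50.0, 38.4, 50.0, 37.5, 104.7] 0.13
[-14.  34. 112.  56. -28.] flap 55 enter 46  walls [50.0, 36.2, 50.0, 32.9, 104.1] 0.11
[-11.  34. 107.  53. -26.] flap 53 enter 46  walls [47.1, 30.9, 50.0, 30.0, 99.1] 0.08
[ -9.  34. 101.  49. -25.] flap 56 enter 47  walls [42.1, 25.7, 50.0, 28.1, 94.1] 0.05
[ -6.  34.  96.  46. -23.] flap 60 enter 48  walls [
[... 1004 characters left out ...]
 -17.] flap 54 enter 44  walls [17.8, 7.9, 39.8, 41.6, 69.8] 0.15
[-30.  36.  75.  35. -18.] flap 49 enter 39  walls [17.6, 10.1, 39.6, 50.0, 69.6] 0.13
[-57.  36.  75.  38. -19.] flap 29 enter 27  walls [17.1, 17.1, 39.1, 50.0, 69.1] 0.09
[-83.  36.  75.  42. -21.] flap 2 enter 0  walls [19.5, 23.0, 38.7, 50.0, 68.7] 0.05
[-110.   36.   75.   45.  -22.] flap -16 enter -99  walls [38.1, 38.9, 41.2, 50.0, 68.3] 0.03
[-127.   36.   80.   45.  -22.] flap -16 enter -99  walls [50.0, 50.0, 50.0, 50.0, 73.3] 0.02
[-143.   36.   85.   45.  -22.] flap -16 enter -99  walls [50.0, 50.0, 50.0, 50.0, 78.3] 0.01
[-160.   36.   90.   45.  -22.] flap -16 enter -99  walls [50.0, 50.0, 50.0, 50.0, 83.3] 0.01
```

```bash
cat > t3.py <<'E'
from flap import *
S=snap("scene");print("rod foot",onz(S,(218.2,208),.014)*1000)
rod=onz(S,(218.2,208),.014)[:2]*1000
path=[(-82,34,43,62,-30),(-60,34,90,62,-30),(-32,34,114,60,-30),(-14,34,112,56,-28),(-6,34,96,46,-23),(-2,34,40,30,-15),(-4,36,75,30,-15),(-30,36,75,35,-18),(-110,36,75,36,-20)]
for c in path:
    p=pts(*c)/1e3; W=case(p[:,0],p[:,1],0) if 0 else np.c_[.620+.9882*p[:,0]+.153*p[:,1],.2746-.153*p[:,0]+.9882*p[:,1],p[:,2]]*1000
    h=W[W[:,2]>105]; 
    print(c,"hanger",round(np.hypot(*(h[:,:2]-[533.5,466]).T).min()) if len(h) else 999,"rod",round(np.hypot(*(W[:,:2]-rod).T).min()),"boxleft y min",W[W[:,0]>440][:,1].min().round())
E
python3 t3.py; python3 -c "
from goal import *
st();show(case(-.135,.034,.15),62,-30);show(case(-.135,.034,.043),62,-30)"
```

```text
rod foot [629.97 481.92  14.  ]
(-82, 34, 43, 62, -30) hanger 24 rod 92 boxleft y min 257.0
(-60, 34, 90, 62, -30) hanger 16 rod 79 boxleft y min 254.0
(-32, 34, 114, 60, -30) hanger 6 rod 68 boxleft y min 248.0
(-14, 34, 112, 56, -28) hanger 4 rod 64 boxleft y min 241.0
(-6, 34, 96, 46, -23) hanger 14 rod 67 boxleft y min 228.0
(-2, 34, 40, 30, -15) hanger 34 rod 73 boxleft y min 215.0
(-4, 36, 75, 30, -15) hanger 31 rod 71 boxleft y min 217.0
(-30, 36, 75, 35, -18) hanger 28 rod 73 boxleft y min 225.0
(-110, 36, 75, 36, -20) hanger 40 rod 107 boxleft y min 239.0
t 6.925 pos [472.3  345.28 308.58] w 48.92277605559606 F [-0.57  2.09 -0.56] q [ 1.27  0.02 -1.02  1.43 -1.03 -2.04]
shift cm [  1.95  -1.64 -15.86] rv [-51.85  15.27   9.1 ] goal [0.49 0.33 0.15]
shift cm [  1.95  -1.64 -26.56] rv [-51.85  15.27   9.1 ] goal [0.49 0.33 0.04]
```

```bash
cat > t4.py <<'E'
from flap import *
rod=[630,482]
def hang(path):
  P_=[np.array(a,float) for a in path]
  o=[]
  for a,b in zip(P_[:-1],P_[1:]):
   for k in range(3):
    p=pts(*(a+(b-a)*k/3))/1e3; W=np.c_[.620+.9882*p[:,0]+.153*p[:,1],.2746-.153*p[:,0]+.9882*p[:,1],p[:,2]]*1000
    h=W[W[:,2]>95]; o.append((int(np.hypot(*(h[:,:2]-[533.5,466]).T).min()),int(np.hypot(*(W[:,:2]-rod).T).min()),int(W[W[:,0]>440][:,1].min())))
  print("hanger,rod,ymin",o)
A=[(-135,-5,43,62,-30),(-82,-5,43,62,-30),(-60,-5,90,62,-30),(-32,-5,114,60,-30),(-14,-5,112,56,-28),(-6,5,96,46,-23),(-3,34,76,34,-16),(-2,34,40,30,-15)]
B=[(-2,36,40,30,-15),(-4,36,75,30,-15),(-30,20,75,33,-18),(-110,5,75,36,-20)]
hang(A);hang(B)
report(A,n=3,w=50)
print("out")
report(B,n=3,w=42,held=6)
E
python3 t4.py; python3 -c "
from goal import *
show(case(-.135,-.005,.15),62,-30);show(case(-.135,-.005,.043),62,-30)"
```

```text
hanger,rod,ymin [(79, 157, 248), (73, 145, 245), (66, 133, 226), (60, 123, 218), (57, 120, 217), (55, 117, 216), (52, 114, 215), (48, 111, 213), (45, 107, 211), (42, 104, 209), (41, 103, 207), (41, 101, 204), (41, 100, 202), (41, 98, 200), (42, 96, 200), (42, 94, 199), (38, 87, 204), (34, 80, 210), (30, 72, 217), (31, 72, 216), (32, 72, 215)]
hanger,rod,ymin [(31, 70, 217), (31, 70, 217), (31, 70, 217), (31, 71, 217), (34, 76, 214), (39, 82, 211), (43, 88, 208), (52, 98, 208), (60, 112, 208)]
[-135.   -5.   43.   62.  -30.] flap -16 enter -99  walls [50.0, 50.0, 50.0, 50.0, 34.6] NOIK
[-117.   -5.   43.   62.  -30.] flap -16 enter -99  walls [41.5, 46.7, 41.5, 50.0, 34.6] NOIK
[-100.   -5.   43.   62.  -30.] flap -16 enter -22  walls [23.9, 41.9, 23.9, 50.0, 34.6] NOIK
[-82.  -5.  43.  62. -30.] flap -16 enter -17 BAD walls [6.2, 36.9, 12.4, 50.0, 34.6] 0.00
[-75.  -5.  59.  62. -30.] flap -5 enter 9 BAD walls [5.1, 34.9, 20.3, 50.0, 50.3] 0.01
[-67.  -5.  74.  62. -30.] flap 7 enter 17 BAD walls [13.9, 33.5, 35.9, 50.0, 65.9] 0.02
[-60.  -5.  90.  62. -30.] flap 17 enter 23 BAD wall
[... 1690 characters left out ...]
70.2] 0.20
[-13.  31.  75.  31. -16.] flap 61 enter 49  walls [20.1, 11.4, 40.1, 32.7, 70.1] 0.17
[-21.  25.  75.  32. -17.] flap 56 enter 45  walls [18.0, 16.5, 40.0, 41.5, 70.0] 0.15
[-30.  20.  75.  33. -18.] flap 52 enter 42  walls [17.8, 21.4, 39.8, 50.0, 69.8] 0.13
[-57.  15.  75.  34. -19.] flap 34 enter 31  walls [17.7, 26.4, 39.7, 50.0, 69.7] 0.08
[-83.  10.  75.  35. -19.] flap 3 enter 2 BAD walls [19.9, 31.7, 39.6, 50.0, 69.6] 0.04
[-110.    5.   75.   36.  -20.] flap -16 enter -99  walls [37.5, 40.3, 41.9, 50.0, 69.4] 0.01
shift cm [  1.35  -5.5  -15.86] rv [-51.85  15.27   9.1 ] goal [0.49 0.29 0.15]
shift cm [  1.35  -5.5  -26.56] rv [-51.85  15.27   9.1 ] goal [0.49 0.29 0.04]
```

```bash
cat > t5.py <<'E'
from flap import *
def metrics(path,n=4,w=50,v=False):
    P_=[np.array(a,float) for a in path];q0=None;M=[99,99,99,-99,99]
    for a,b in zip(P_[:-1],P_[1:]):
        for k in range(n):
            c=a+(b-a)*k/n;p=pts(*c,w=w);fi,fe=flap(p)
            W=np.c_[620+.9882*p[:,0]+.153*p[:,1],274.6-.153*p[:,0]+.9882*p[:,1],p[:,2]]
            h=W[W[:,2]>100];hd=np.hypot(*(h[:,:2]-[533.5,466]).T).min() if len(h) else 99
            M[0]=min(M[0],fi-fe);M[1]=min(M[1],hd);M[3]=max(M[3],fi)
            wl=min(walls(p)[:4]);M[4]=min(M[4],wl)
            X=case(*(c[:3]/1e3));s=ik(X,c[3],c[4],-1,1,q0) if q0 is not None else ik(X,c[3],c[4],-1,6)
            if s: q0=s[0];M[2]=min(M[2],np.minimum(q0-lo,hi-q0).min())
            else: M[2]=-1;
    return np.round(M,2)
if __name__=="__main__":
  print("flapgap hanger ik flapmax wall")
  for ly in (14,20):
   for az in (-25,-30):
    for th in (52,60):
     for zt in (114,):
      A=[(-82,ly,43,th,az),(-62,ly,90,th,az),(-34,ly,zt,th,az),(-14,ly,112,th-3,az+1),(-7,ly+4,96,th-12,az+5)]
      print(ly,az,th,metrics(A),flush=True)
E
python3 t5.py
```

```text
flapgap hanger ik flapmax wall
14 -25 52 [-2.43 33.33 -1.   62.23  6.5 ]
14 -25 60 [ 0.89 33.33 -1.   54.51  6.9 ]
14 -30 52 [-19.9   20.67   0.05  66.54   4.9 ]
14 -30 60 [-0.32 20.66  0.04 58.56  5.4 ]
20 -25 52 [-1.8  27.54 -1.   61.27  6.5 ]
20 -25 60 [ 0.89 27.54 -1.   53.58  6.9 ]
20 -30 52 [-19.06  15.03   0.06  65.18   4.9 ]
20 -30 60 [-0.32 15.03  0.05 57.2   5.4 ]
```

```bash
cat > t6.py <<'E'
from t5 import *
for ly in (6,10):
   for az in (-28,-30):
    for th in (58,62):
      A=[(-82,ly,43,th,az),(-66,ly,90,th,az),(-34,ly,114,th,az),(-16,ly,112,th-3,az+1),(-7,ly+8,96,th-14,az+6),(-3,34,76,34,-16)]
      print(ly,az,th,[metrics(A[i:i+2]).tolist() for i in range(5)],flush=True)
E
python3 t6.py
```

```text
6 -28 58 [[0.07, 49.24, 0.0, 8.22, 6.8], [-2.33, 40.03, 0.03, 32.83, 29.9], [0.1, 34.85, 0.04, 49.1, 38.9], [4.3, 34.07, -1.0, 59.97, 26.8], [13.55, 31.98, -1.0, 64.75, 9.4]]
6 -28 62 [[1.59, 49.24, -1.0, 7.44, 6.9], [5.79, 40.03, 0.02, 32.52, 29.6], [3.03, 34.85, 0.0, 48.91, 38.4], [5.44, 34.07, -1.0, 56.67, 27.0], [13.65, 31.98, -1.0, 63.23, 9.4]]
6 -30 58 [[-16.63, 45.73, 0.03, 8.67, 5.7], [-4.52, 35.6, 0.05, 33.41, 29.9], [-0.6, 29.77, 0.09, 50.58, 37.4], [4.43, 28.86, 0.06, 61.74, 27.0], [14.15, 30.82, 0.05, 65.76, 9.4]]
6 -30 62 [[0.87, 45.73, 0.02, 8.22, 6.2], [1.91, 35.6, 0.04, 33.2, 29.6], [3.07, 29.77, 0.07, 50.12, 37.9], [5.91, 28.86, -1.0, 58.47, 26.9], [14.07, 30.82, -1.0, 63.51, 9.4]]
10 -28 58 [[0.07, 45.46, 0.01, 8.22, 6.8], [2.07, 36.25, 0.04, 32.83, 29.9], [0.84, 31.05, 0.05, 49.1, 38.9], [4.3, 30.27, 0.0, 59.97, 25.2], [14.12, 30.99, 0.0, 64.07, 8.4]]
10 -28 62 [[1.59, 45.46, 0.01, 7.44, 6.9], [7.88, 36.25, 0.03, 32.52, 29.6], [3.03, 31.05, 0.01, 48.91, 38.4], [5.44, 30.27, -1.0, 56.67, 24.6], [12.55, 30.99, -1.0, 63.23, 8.4]]
10 -30 58 [[-0.72, 42.0, 0.03, 8.67, 5.7], [-1.93, 31.87, 0.06, 33.41, 29.9], [0.87, 26.03, 0.1, 50.32, 37.4], [5.44, 25.12, 0.07, 61.74, 24.7], [14.15, 27.64, 0.05, 65.76, 8.4]]
10 -30 62 [[0.87, 42.0, 0.03, 8.22, 6.2], [4.45, 31.87, 0.05, 33.2, 29.6], [3.07, 26.02, 0.08, 50.12, 37.9], [6.79, 25.11, 0.0, 57.17, 24.2], [13.46, 27.63, -1.0, 63.51, 8.4]]
```

```bash
cat > rows.py <<'E'
from t5 import *
def rows(path,ns,fix=None):
    s=telemetry.get_state();R0=Ro.from_euler("xyz",s["ee_rot"]);x0=s["eef_pos"];P_=[np.array(a,float) for a in path]
    o=[]
    for a,b,n in zip(P_[:-1],P_[1:],ns):
        for k in range(1,n+1):
            c=a+(b-a)*k/n;R=goalR(c[3],c[4],-1)
            d=(case(*(c[:3]/1e3))-x0)*100;r=(R*R0.inv()).as_rotvec(degrees=True)
            o.append(" ".join("%.1f"%v for v in np.r_[d,r]))
    print("; ".join(o))
def where(sg=-1):
    s=telemetry.get_state();R=Ro.from_euler("xyz",s["ee_rot"]).as_matrix();z=R[:,2]
    dx,dy=s["eef_pos"][:2]-[.620,.2746]
    print("local",np.round([(.9882*dx-.153*dy)*1e3,(.153*dx+.9882*dy)*1e3,s["eef_pos"][2]*1e3],1),"th",round(np.degrees(np.arccos(-z[2])),1),"az",round(np.degrees(np.arctan2(z[1],z[0])),1),"jawz",R[2,0].round(3),"F",s["force"],"w",s["width"]*1e3,"t",s["t"],"q",s["q"])
E
python3 - <<'E'
from rows import *
A=[(-120,10,150,60,-30),(-112,10,60,62,-30),(-82,8,43,62,-30),(-66,8,90,62,-30),(-34,8,114,62,-30),(-16,8,112,58,-30),(-7,20,96,46,-25),(-3,34,76,34,-17),(-2,34,40,30,-15)]
for i in range(8): print(A[i],metrics(A[i:i+2]))
where()
print("need",case(-.12,.01,.15))
s=telemetry.get_state();R0=Ro.from_euler("xyz",s["ee_rot"])
print((goalR(60,-30,-1)*R0.inv()).as_rotvec(degrees=True),(goalR(62,-30,-1)*R0.inv()).as_rotvec(degrees=True),(case(-.12,.01,.15)-s["eef_pos"])*100,(case(-.112,.01,.06)-s["eef_pos"])*100)
E
```

```text
(-120, 10, 150, 60, -30) [ 83.    57.91   0.02 -16.    38.8 ]
(-112, 10, 60, 62, -30) [  0.45  50.45   0.02 -16.    13.7 ]
(-82, 8, 43, 62, -30) [ 0.87 43.86  0.03  8.22  6.2 ]
(-66, 8, 90, 62, -30) [ 1.91 33.74  0.05 33.2  29.6 ]
(-34, 8, 114, 62, -30) [ 2.94 25.96  0.08 50.62 37.3 ]
(-16, 8, 112, 58, -30) [ 5.96 23.46  0.07 59.41 24.2 ]
(-7, 20, 96, 46, -25) [14.52 23.16  0.06 64.51  7.9 ]
(-3, 34, 76, 34, -17) [10.63 28.24  0.06 64.49  2.9 ]
local [-156.8   47.2  308.6] th 59.8 az -6.9 jawz -0.767 F [-0.57  2.09 -0.56] w 48.92277605559606 t 6.925 q [ 1.27  0.02 -1.02  1.43 -1.03 -2.04]
need [0.5  0.3  0.15]
[-50.75  16.78  10.  ] [-51.85  15.27   9.1 ] [  3.06  -4.24 -15.86] [  3.86  -4.37 -24.86]
```

```bash
python3 -m inch '0.57 0.5 -0.7 -2 -8.5 2.8 1.7; 0.57 1 -1.4 -5 -17 5.6 3.3; 0.57 1.5 -2.1 -8 -25 8.4 5; 0.57 2 -2.8 -11 -34 11 6.7; 0.57 2.5 -3.5 -14 -42 14 8.3; 0.57 3 -4.2 -15.9 -50.8 16.8 10; 0.57 3.1 -4.2 -15.9 -50.8 16.8 10; 0.57 3.1 -4.2 -15.9 -50.8 16.8 10'
python3 - <<'E'
from rows import *
where()
A=[(-120,10,150,60,-30),(-112,10,60,62,-30),(-82,8,43,62,-30)]
rows(A,[2,2])
f=snap("top","top2.png",s=1.5)
E
```

```text
t: 7.92
eef_pos: [0.5034, 0.3036, 0.1502]
ee_rot: [-2.095, 0.003, -2.095]
force: [0.2, -1.3, -0.4]
width: 0.0498
local [-119.7   10.8  150.2] th 60.0 az -29.9 jawz -0.003 F [ 0.21 -1.26 -0.41] w 49.78548650647475 t 7.925 q [ 1.24  0.4  -0.95  1.26 -1.1  -1.34]
0.4 -0.1 -4.5 -0.7 -0.8 0.1; 0.7 -0.2 -9.0 -1.2 -1.7 0.1; 2.2 -0.5 -9.9 -1.2 -1.7 0.1; 3.7 -0.9 -10.7 -1.2 -1.7 0.1
```

View pics/top2.png

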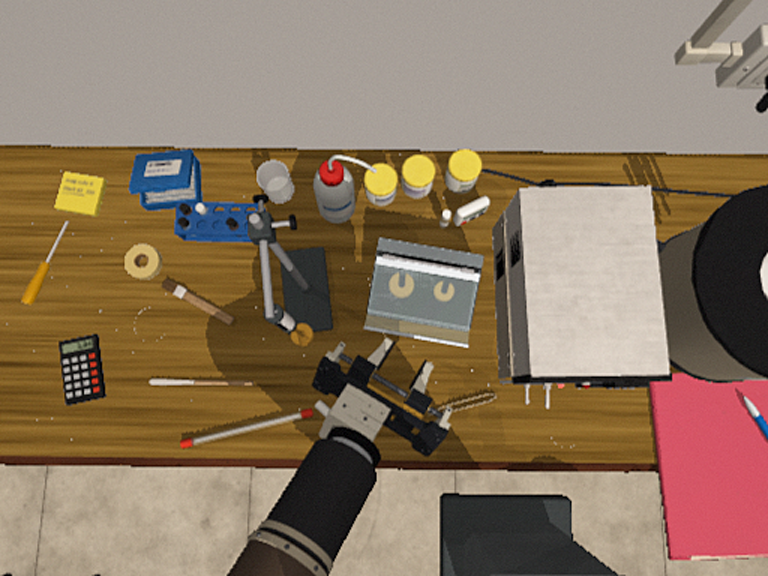

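```bash
python3 -m inch '0.57 0.4 -0.1 -4.5 -0.7 -0.8 0.1; 0.57 0.7 -0.2 -9 -1.2 -1.7 0.1; 0.57 2.2 -0.5 -9.9 -1.2 -1.7 0.1; 0.57 3.7 -0.9 -10.7 -1.2 -1.7 0.1; 0.57 3.7 -0.9 -10.7 -1.2 -1.7 0.1'
python3 - <<'E'
from rows import *
where()
rows([(-82,8,43,62,-30),(-66,8,90,62,-30),(-34,8,114,62,-30)],[4,3])
E
```

```text
t: 8.6
eef_pos: [0.5409, 0.2939, 0.0442]
ee_rot: [-2.059, 0.003, -2.095]
force: [-0.5, -0.7, -1.1]
width: 0.05
local [-81.1   7.   44.2] th 62.0 az -30.0 jawz -0.003 F [-0.54 -0.72 -1.12] w 50.00675058822934 t 8.6 q [ 1.08  0.61 -0.99  1.56 -1.08 -1.61]
0.3 0.1 1.1 -0.1 0.1 0.1; 0.7 -0.0 2.2 -0.1 0.1 0.1; 1.1 -0.1 3.4 -0.1 0.1 0.1; 1.5 -0.1 4.6 -0.1 0.1 0.1; 2.6 -0.3 5.4 -0.1 0.1 0.1; 3.6 -0.5 6.2 -0.1 0.1 0.1; 4.7 -0.6 7.0 -0.1 0.1 0.1
```

```bash
python3 -m inch '0.57 0.3 0 1.1 0 0 0; 0.57 0.7 0 2.2 0 0 0; 0.57 1.1 0 3.4 0 0 0; 0.57 1.5 -0.1 4.6 0 0 0; 0.57 2.6 -0.3 5.4 0 0 0; 0.57 3.6 -0.5 6.2 0 0 0; 0.57 4.7 -0.6 7 0 0 0; 0.57 4.7 -0.6 7 0 0 0'
python3 - <<'E'
from rows import *
where()
B=[(-34,8,114,62,-30),(-16,8,112,58,-30),(-7,16,96,46,-25),(-4,24,82,38,-19),(-3,34,66,32,-16),(-2,34,40,30,-15)]
for i in range(5): print(B[i],metrics(B[i:i+2]))
rows(B,[2,2,2,2,2])
S=snap("scene");T=snap("top")
cv2.imwrite("pics/c3.png",np.hstack([cv2.resize(f["pixels"][140:300,a:a+130,::-1],None,fx=3,fy=3) for f,a in((S,210),(T,200))]))
E
```

```text
t: 9.6
eef_pos: [0.5889, 0.2874, 0.1147]
ee_rot: [-2.059, 0.004, -2.097]
force: [0.4, 1.3, -1.0]
width: 0.05
local [-32.7   7.9 114.7] th 62.0 az -30.0 jawz -0.004 F [ 0.4   1.28 -1.04] w 49.97062313001391 t 9.6 q [ 1.    0.51 -0.93  1.55 -1.08 -1.42]
(-34, 8, 114, 62, -30) [ 2.94 25.96  0.08 50.62 37.3 ]
(-16, 8, 112, 58, -30) [ 5.96 24.33  0.06 60.79 25.2 ]
(-7, 16, 96, 46, -25) [14.42 27.02  0.02 65.   16.1 ]
(-4, 24, 82, 38, -19) [14.13 31.37  0.03 64.62  6.4 ]
(-3, 34, 66, 32, -16) [10.57 30.79  0.06 62.34  2.9 ]
0.8 -0.1 -0.2 0.8 1.9 0.2; 1.7 -0.2 -0.3 1.8 3.6 0.2; 2.2 0.1 -1.1 4.6 8.9 2.7; 2.7 0.4 -1.9 7.2 14.3 5.1; 2.9 0.8 -2.6 8.6 18.1 8.1; 3.1 1.1 -3.3 9.8 22.0 11.0; 3.2 1.6 -4.1 10.7 24.9 12.5; 3.3 2.1 -4.9 11.6 27.8 13.9; 3.4 2.1 -6.2 11.8 28.8 14.4; 3.4 2.1 -7.5 12.1 29.7 14.8
```

View pics/c3.png

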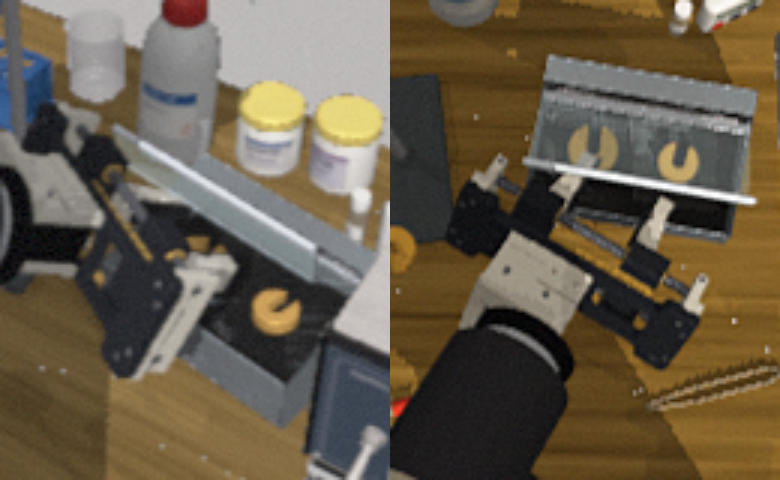

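```bash
python3 -m inch '0.57 0.8 -0.1 -0.2 0.8 1.9 0.2; 0.57 1.7 -0.2 -0.3 1.8 3.6 0.2; 0.57 2.2 0.1 -1.1 4.6 8.9 2.7; 0.57 2.7 0.4 -1.9 7.2 14.3 5.1; 0.57 2.9 0.8 -2.6 8.6 18.1 8.1; 0.57 3.1 1.1 -3.3 9.8 22 11; 0.57 3.2 1.6 -4.1 10.7 24.9 12.5; 0.57 3.3 2.1 -4.9 11.6 27.8 13.9; 0.57 3.3 2.1 -4.9 11.6 27.8 13.9'
python3 - <<'E'
from rows import *
where()
rows([(-3,34,66,32,-16),(-2,34,40,30,-15)],[3])
S=snap("scene");T=snap("top")
cv2.imwrite("pics/c4.png",np.hstack([cv2.resize(f["pixels"][b:b+100,a:a+97,::-1],None,fx=4,fy=4,interpolation=cv2.INTER_CUBIC) for f,a,b in((S,235,180),(T,235,150))]))
E
```

```text
t: 10.82
eef_pos: [0.6211, 0.3084, 0.0645]
ee_rot: [-2.584, -0.001, -1.849]
force: [-0.7, 0.4, -0.3]
width: 0.0503
local [-4.1 33.6 64.5] th 31.9 az -16.0 jawz 0.001 F [-0.65  0.41 -0.32] w 50.286537121121455 t 10.825 q [ 0.72  0.38 -0.84  1.53 -0.46 -0.88]
0.1 0.0 -0.7 0.2 0.6 0.3; 0.2 0.0 -1.6 0.4 1.2 0.6; 0.2 0.0 -2.5 0.6 1.9 0.9
```

View pics/c4.png

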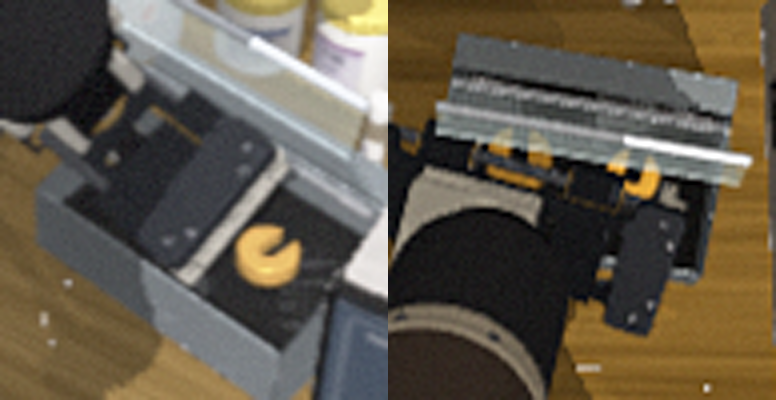

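```bash
python3 -m inch '0.57 0.1 0 -0.7 0.2 0.6 0.3; 0.57 0.2 0 -1.4 0.4 1.2 0.6; 0.57 0.2 0.05 -2 0.5 1.6 0.8; 0.57 0.2 0.05 -2.5 0.6 1.9 0.9; 0.57 0.2 0.05 -2.5 0.6 1.9 0.9'
python3 -c "
from rows import *
where()"
```

```text
t: 11.55
eef_pos: [0.6225, 0.3085, 0.0388]
ee_rot: [-2.619, -0.001, -1.833]
force: [0.5, 0.6, -1.5]
width: 0.0497
local [-2.7 33.9 38.8] th 30.0 az -15.1 jawz 0.001 F [ 0.54  0.6  -1.54] w 49.72633126730444 t 11.55 q [ 0.67  0.42 -0.84  1.62 -0.41 -0.91]
```

```bash
python3 -m inch '0.45 0 0 0 0 0 0; 0.4 0 0 0 0 0 0; 0.4 0 0 0 0 0 0; 0.4 0 0 0 0 0 0' 25
python3 - <<'E'
from rows import *
where()
rows([(-2.7,34,39,30,-15),(-5,34,66,30,-15),(-30,20,70,33,-18),(-70,10,70,36,-20),(-110,5,75,36,-20)],[3,2,2,2])
E
```

```text
t: 12.05
eef_pos: [0.6224, 0.3085, 0.0388]
ee_rot: [-2.619, -0.001, -1.833]
force: [-0.7, 0.6, -1.3]
width: 0.041
local [-2.8 33.8 38.8] th 29.9 az -15.1 jawz 0.001 F [-0.75  0.65 -1.34] w 41.033428547270944 t 12.05 q [ 0.67  0.42 -0.84  1.62 -0.41 -0.91]
-0.1 0.0 0.9 0.0 -0.1 0.0; -0.1 0.0 1.8 0.0 -0.1 0.0; -0.2 0.1 2.7 0.0 -0.1 0.0; -1.6 -0.4 2.9 -0.4 -1.5 -1.5; -2.9 -0.9 3.1 -0.8 -2.9 -3.0; -4.9 -1.1 3.1 -1.3 -4.4 -4.0; -7.0 -1.3 3.1 -1.8 -5.8 -5.0; -9.0 -1.3 3.4 -1.8 -5.8 -5.0; -11.0 -1.2 3.6 -1.8 -5.8 -5.0
```

```bash
python3 -m inch '0.4 -0.1 0 0.7 0 0 0; 0.4 -0.1 0 1.4 0 0 0; 0.4 -0.2 0.1 2.1 0 0 0; 0.4 -0.2 0.1 2.7 0 0 0; 0.4 -1 -0.2 2.8 -0.2 -0.8 -0.8; 0.4 -1.8 -0.5 2.9 -0.5 -1.7 -1.7; 0.4 -2.9 -0.9 3.1 -0.8 -2.9 -3; 0.4 -4.2 -1 3.1 -1.1 -3.9 -3.7; 0.4 -5.6 -1.1 3.1 -1.4 -4.8 -4.4; 0.4 -7 -1.3 3.1 -1.8 -5.8 -5; 0.4 -8.5 -1.3 3.3 -1.8 -5.8 -5; 0.4 -9.8 -1.2 3.5 -1.8 -5.8 -5'
python3 - <<'E'
from rows import *
where()
S=snap("scene");T=snap("top")
cv2.imwrite("pics/c5.png",np.hstack([cv2.resize(f["pixels"][b:b+120,a:a+130,::-1],None,fx=3,fy=3,interpolation=cv2.INTER_CUBIC) for f,a,b in((S,205,175),(T,200,140))]))
E
```

```text
t: 13.55
eef_pos: [0.5236, 0.2962, 0.0738]
ee_rot: [-2.514, -0.001, -1.921]
force: [-0.5, 1.0, -2.0]
width: 0.0412
local [-98.6   6.6  73.8] th 36.0 az -20.1 jawz 0.001 F [-0.46  0.98 -1.99] w 41.19864612121464 t 13.55 q [ 0.9   0.3  -1.    1.5  -0.59 -1.09]
```

View pics/c5.png

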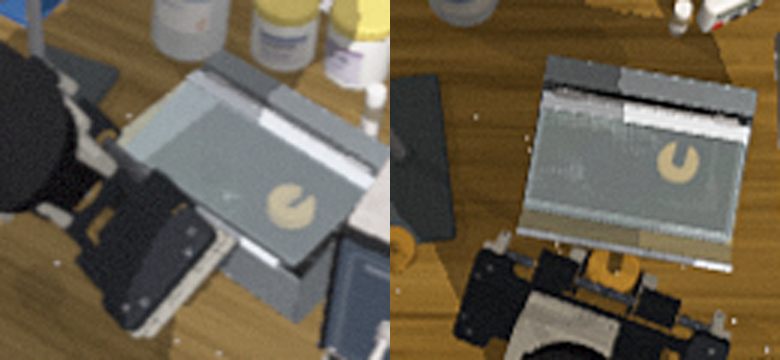

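```bash
cat > hg.py <<'E'
from rows import *
def tcp(C,th,az,d=.0048,f=.006):
    t=np.radians(th);a=np.radians(az);ex=np.array([np.cos(a),np.sin(a),0]);Z=np.array([0,0,1.])
    return np.array(C)+d*(np.sin(t)*ex-np.cos(t)*Z)-f*(np.cos(t)*ex+np.sin(t)*Z)
def rw(lst):
    s=telemetry.get_state();R0=Ro.from_euler("xyz",s["ee_rot"]);q=s["q"];o=[]
    for C,th,az in lst:
        X=tcp(C,th,az);v=ik(X,th,az,-1,1,np.clip(q,lo+1e-3,hi-1e-3));m="NOIK"
        if v:q=v[0];m=np.round(np.minimum(q-lo,hi-q).min(),2)
        print(" ".join("%.2f"%x for x in np.r_[(X-s["eef_pos"])*100,(goalR(th,az,-1)*R0.inv()).as_rotvec(degrees=True)]),"| ik",m)
def C_now(d=.0048,f=.006):
    s=telemetry.get_state();R=Ro.from_euler("xyz",s["ee_rot"]).as_matrix();zt=R[:,2];u=np.cross(R[:,0],zt)
    u=u if u[2]>0 else -u
    return s["eef_pos"]-d*zt+f*u
E
python3 - <<'E'
from hg import *
print(C_now())
for az in (-12,-20):
  rw([((.48,.33,.12),36,-20),((.46,.38,.15),36,az),((.45,.43,.15),36,az),((.45,.466,.15),36,az),((.49,.466,.15),36,az),((.533,.466,.15),36,az)])
E
```

```text
[0.53 0.3  0.08]
-4.51 3.39 3.86 0.00 -0.02 -0.03 | ik 0.07
-6.51 8.36 6.86 0.01 -0.02 7.97 | ik 0.11
-7.51 13.36 6.86 0.01 -0.02 7.97 | ik 0.2
-7.51 16.96 6.86 0.01 -0.02 7.97 | ik 0.27
-3.51 16.96 6.86 0.01 -0.02 7.97 | ik 0.3
0.79 16.96 6.86 0.01 -0.02 7.97 | ik 0.34
-4.51 3.39 3.86 0.00 -0.02 -0.03 | ik 0.07
-6.51 8.39 6.86 0.00 -0.02 -0.03 | ik 0.19
-7.51 13.39 6.86 0.00 -0.02 -0.03 | ik 0.29
-7.51 16.99 6.86 0.00 -0.02 -0.03 | ik 0.36
-3.51 16.99 6.86 0.00 -0.02 -0.03 | ik 0.39
0.79 16.99 6.86 0.00 -0.02 -0.03 | ik 0.43
```

```bash
python3 -m inch '0.4 -1.8 0.5 1.5 0 0 0; 0.4 -3.2 1.8 2.7 0 0 0; 0.4 -4.5 3.4 3.9 0 0 0; 0.4 -5.3 5 5 0 0 2; 0.4 -6 6.7 6 0 0 4; 0.4 -6.5 8.4 6.9 0 0 6; 0.4 -7 10.8 6.9 0 0 8; 0.4 -7.5 13.4 6.9 0 0 8; 0.4 -7.5 15.2 6.9 0 0 8; 0.4 -7.5 16.9 6.9 0 0 8; 0.4 -7.5 17 6.9 0 0 8'
python3 - <<'E'
from hg import *
np.set_printoptions(precision=4,suppress=True)
where();print("C",C_now())
S=snap("scene");T=snap("top")
for n in ("large_weight","large_slot","hung_weight","hung_slot","hanger_pan"):
    for c,f in(("scene",S),("top",T)): print(n,c,[(np.round(l["location"],1).tolist(),round(l["p"],2)) for l in pinpoint(c,n)[:2]])
print("proj C",proj(S,C_now()),proj(T,C_now()))
cv2.imwrite("pics/c6.png",np.hstack([cv2.resize(f["pixels"][b:b+110,a:a+100,::-1],None,fx=4,fy=4,interpolation=cv2.INTER_CUBIC) for f,a,b in((S,140,140),(T,160,175))]))
E
```

```text
t: 15.02
eef_pos: [0.4482, 0.4681, 0.1425]
ee_rot: [-2.514, -0.001, -1.779]
force: [0.4, -0.5, -2.3]
width: 0.0414
local [-199.4  164.9  142.5] th 36.0 az -12.0 jawz 0.001 F [ 0.4485 -0.5433 -2.3268] w 41.39304592080406 t 15.025 q [ 1.338   0.3119 -0.739   0.9847 -0.7825 -0.7882]
C [0.4502 0.4677 0.1499]
large_weight scene []
large_weight top [([199.6, 262.9], 0.57), ([306.7, 271.8], 0.23)]
large_slot scene []
large_slot top [([198.0, 248.0], 0.53)]
hung_weight scene []
hung_weight top [([200.9, 220.1], 0.59)]
hung_slot scene [([190.4, 209.2], 0.51)]
hung_slot top [([201.5, 230.4], 0.47), ([295.5, 150.7], 0.34)]
hanger_pan scene [([193.3, 203.8], 0.47)]
hanger_pan top [([227.7, 284.3], 0.6), ([200.3, 222.2], 0.43)]
proj C [np.float64(166.19800590968896), np.float64(212.77980833572087)] [np.float64(197.80809969666302), np.float64(259.1709088549154)]
```

View pics/c6.png

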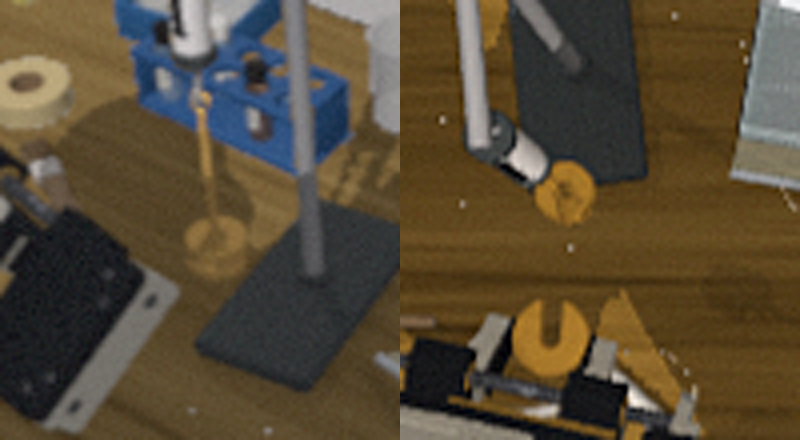

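```bash
python3 - <<'E'
from hg import *
np.set_printoptions(precision=4,suppress=True)
S=snap("scene");T=snap("top")
cT=lambda u,v:(160+(u-400)/4,175+v/4); cS=lambda u,v:(140+u/4,140+v/4)
print("hung top centre",tri(S,cS(216,234),T,cT(567,192)))
for z in(.12,.127,.13): print(z,onz(T,cT(567,192),z),onz(S,cS(216,234),z))
print("C top",onz(T,cT(550,338),.158),"mouth",onz(T,cT(549,303),.158+.012), "L",onz(T,cT(540,303),.17),"R",onz(T,cT(559,303),.17),"in",onz(T,cT(550,345),.158))
# project stem model for check
for z in(.127,.15,.2,.21): print(z,proj(S,np.array([.5325,.4665,z])),proj(T,np.array([.5325,.4665,z])))
# yellowish segmentation of hung disc
for f,(x0,y0,x1,y1) in((T,(190,210,212,234)),(S,(183,190,206,212))):
    h=cv2.cvtColor(f["pixels"],cv2.COLOR_RGB2HSV)[y0:y1,x0:x1];m=(h[...,1]>165)&(h[...,2]>120)&(h[...,0]>12)
    ys,xs=np.nonzero(m);print("seg",xs.min()+x0,xs.max()+x0,ys.min()+y0,ys.max()+y0,xs.mean()+x0,ys.mean()+y0,m.sum())
E
```

```text
hung top centre (array([0.5316, 0.4642, 0.129 ]), np.float64(0.0010395452159140332))
0.12 [0.5329 0.4651 0.12  ] [0.5385 0.4716 0.12  ]
0.127 [0.5322 0.4641 0.127 ] [0.5329 0.4661 0.127 ]
0.13 [0.5319 0.4636 0.13  ] [0.5305 0.4637 0.13  ]
C top [0.4494 0.4657 0.158 ] mouth [0.4679 0.4652 0.17  ] L [0.4678 0.47   0.17  ] R [0.4679 0.4598 0.17  ] in [0.4457 0.4656 0.158 ]
0.127 [np.float64(193.74772876724572), np.float64(198.5292556342368)] [np.float64(200.68919230439985), np.float64(222.8456866969343)]
0.15 [np.float64(192.74516649973833), np.float64(190.50572163690615)] [np.float64(199.20005463297866), np.float64(221.7821530581919)]
0.2 [np.float64(190.44039435220782), np.float64(172.06056537964037)] [np.float64(195.67421718887985), np.float64(219.26402004839568)]
0.21 [np.float64(189.9574876672205), np.float64(168.1958496107464)] [np.float64(194.91674407734786), np.float64(218.72303706877074)]
seg 194 208 216 230 201.1572327044025 223.03773584905662 159Traceback (most recent call last):
  File "<stdin>", line 13, in <module>
    return umr_minimum(a, axis, None, out, keepdims, initial, where)
ValueError: zero-size array to reduction operation minimum which has no identity
```

```bash
python3 -m inch '0.4 1.2 -0.1 0 0 0 0; 0.4 2.4 -0.1 0 0 0 0; 0.4 3.6 -0.1 0 0 0 0; 0.4 4.7 -0.1 0 0 0 0; 0.4 5.6 -0.1 0 0 0 0; 0.4 6.4 -0.1 0 0 0 0; 0.4 7.1 -0.1 0 0 0 0; 0.4 7.7 -0.1 0 0 0 0; 0.4 8.1 -0.1 0 0 0 0; 0.4 8.1 -0.1 0 0 0 0'
python3 - <<'E'
from hg import *
np.set_printoptions(precision=4,suppress=True)
where();print("C",C_now())
S=snap("scene");T=snap("top")
cv2.imwrite("pics/c7.png",np.hstack([cv2.resize(f["pixels"][b:b+75,a:a+66,::-1],None,fx=6,fy=6,interpolation=cv2.INTER_CUBIC) for f,a,b in((S,155,150),(T,168,185))]))
E
```

```text
t: 16.98
eef_pos: [0.5293, 0.4657, 0.1431]
ee_rot: [-2.514, -0.0, -1.78]
force: [-0.3, -0.3, -3.0]
width: 0.0408
local [-118.8  174.9  143.1] th 36.0 az -12.0 jawz 0.0 F [-0.3378 -0.2791 -3.0185] w 40.78193344220973 t 16.975 q [ 1.1796  0.359  -0.676   1.0628 -0.7226 -0.7086]
C [0.5313 0.4653 0.1505]
```

View pics/c7.png

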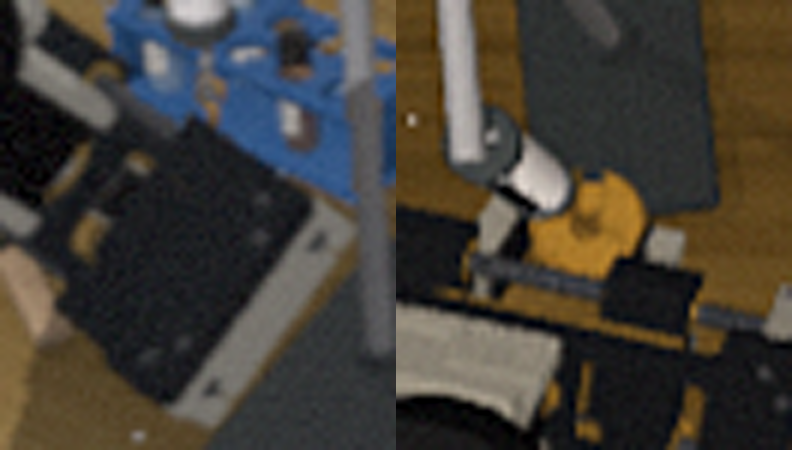

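```bash
python3 - <<'E'
from hg import *
C=C_now()+[.0005,-.0003,0]
rw([(C,33,-12),(C-[0,0,.010],33,-12),(C-[0,0,.021],33,-12)])
E
```

```text
0.01 -0.02 0.01 0.63 2.92 -0.03 | ik 0.38
0.01 -0.02 -0.99 0.63 2.92 -0.03 | ik 0.36
0.01 -0.02 -2.09 0.63 2.92 -0.03 | ik 0.35
```

```bash
python3 -m inch '0.4 0 0 0 0.6 2.9 0; 0.4 0 0 -0.4 0.6 2.9 0; 0.4 0 0 -0.8 0.6 2.9 0; 0.4 0 0 -1 0.6 2.9 0; 0.4 0 0 -1.2 0.6 2.9 0; 0.4 0 0 -1.4 0.6 2.9 0; 0.4 0 0 -1.55 0.6 2.9 0; 0.4 0 0 -1.7 0.6 2.9 0; 0.4 0 0 -1.85 0.6 2.9 0; 0.4 0 0 -2 0.6 2.9 0; 0.4 0 0 -2.1 0.6 2.9 0; 0.4 0 0 -2.1 0.6 2.9 0'
python3 - <<'E'
from hg import *
np.set_printoptions(precision=4,suppress=True)
where();print("C",C_now())
S=snap("scene");T=snap("top")
cv2.imwrite("pics/c8.png",np.hstack([cv2.resize(f["pixels"][b:b+75,a:a+66,::-1],None,fx=6,fy=6,interpolation=cv2.INTER_CUBIC) for f,a,b in((S,155,150),(T,168,185))]))
E
```

```text
t: 18.58
eef_pos: [0.5291, 0.4657, 0.1221]
ee_rot: [-2.565, -0.0, -1.78]
force: [0.8, 0.7, 0.1]
width: 0.041
local [-119.1  175.   122.1] th 33.0 az -12.0 jawz 0.0 F [0.8049 0.6927 0.1477] w 40.99966048812715 t 18.575 q [ 1.1658  0.3786 -0.6655  1.0179 -0.6792 -0.6677]
C [0.5315 0.4652 0.1294]
```

View pics/c8.png

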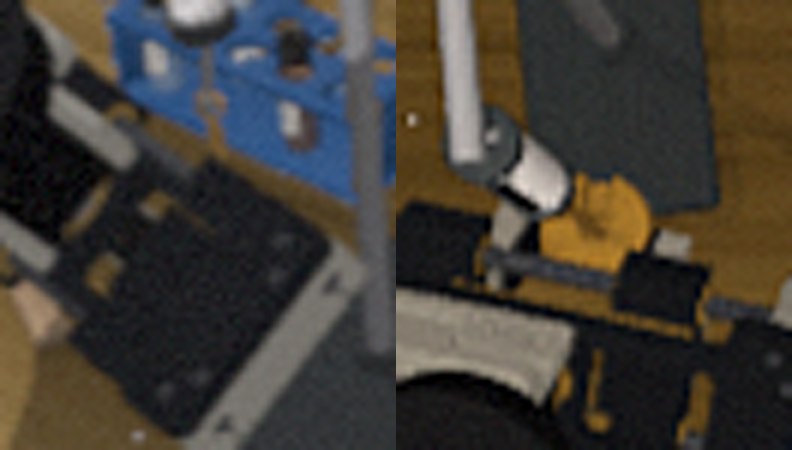

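```bash
python3 -m inch '0.4 0 0 -0.15 0 0 0; 0.4 0 0 -0.3 0 0 0; 0.4 0 0 -0.3 0 0 0; 0.5 0 0 -0.3 0 0 0; 0.56 0 0 -0.3 0 0 0; 0.62 0 0 -0.3 0 0 0; 0.62 0 0 -0.3 0 0 0; 0.62 0 0 -0.3 0 0 0' 5
python3 -c "
from hg import *
where()
f=snap('top');g=snap('scene')
import cv2
cv2.imwrite('pics/c9.png',np.hstack([cv2.resize(f['pixels'][185:260,168:234,::-1],None,fx=6,fy=6,interpolation=cv2.INTER_CUBIC),cv2.resize(g['pixels'][150:225,155:221,::-1],None,fx=6,fy=6,interpolation=cv2.INTER_CUBIC)]))"
```

```text
t: 19.68
eef_pos: [0.5291, 0.4658, 0.1192]
ee_rot: [-2.565, -0.0, -1.78]
force: [0.5, 0.8, 0.3]
width: 0.0543
local [-119.1  175.   119.2] th 33.0 az -12.0 jawz 0.0 F [0.49 0.79 0.34] w 54.33935935743239 t 19.675 q [ 1.16  0.38 -0.67  1.03 -0.67 -0.68]
```

```bash
python3 -m inch '0.62 -0.5 0.1 0 0 0 0; 0.62 -1.2 0.25 0 0 0 0; 0.62 -2 0.4 0 0 0 0; 0.62 -3 0.6 0 0 0 0; 0.62 -4 0.8 0.3 0 0 0; 0.62 -5 1 0.8 0 0 0; 0.62 -6.2 1.2 1.5 0 0 0; 0.62 -7.4 1.4 2.5 0 0 0; 0.62 -8.5 1.6 4 0 0 0; 0.62 -8.8 1.6 6 0 0 0; 0.62 -8.8 1.6 8 0 0 0; 0.62 -8.8 1.6 8 0 0 0'
python3 - <<'E'
from hg import *
where()
S=snap("scene");T=snap("top")
cr=lambda f,a,b:cv2.resize(f["pixels"][b:b+75,a:a+66,::-1],None,fx=6,fy=6,interpolation=cv2.INTER_CUBIC)
cv2.imwrite("pics/c10.png",np.hstack([cr(S,165,150),cr(T,168,185)]))
for n in ("large_weight","large_slot","hung_weight","hung_slot","hanger_pan"):
    for c,f in(("scene",S),("top",T)): print(n,c,[(np.round(l["location"],1).tolist(),round(l["p"],2)) for l in pinpoint(c,n)[:2]])
E
```

```text
t: 21.28
eef_pos: [0.4405, 0.4832, 0.2013]
ee_rot: [-2.565, 0.003, -1.779]
force: [-0.4, 0.7, -0.5]
width: 0.0541
local [-209.3  178.6  201.3] th 33.0 az -11.6 jawz -0.003 F [-0.38  0.73 -0.54] w 54.072971461979115 t 21.275 q [ 1.38  0.26 -0.6   0.77 -0.89 -0.58]
large_weight scene [([191.2, 201.4], 0.65), ([196.8, 206.0], 0.63)]
large_weight top [([203.1, 226.4], 0.53)]
large_slot scene [([201.4, 196.9], 0.6)]
large_slot top [([204.0, 214.5], 0.54)]
hung_weight scene [([196.8, 209.3], 0.37)]
hung_weight top [([291.3, 151.5], 0.69), ([201.2, 220.0], 0.56)]
hung_slot scene []
hung_slot top [([231.3, 285.5], 0.6), ([203.9, 227.6], 0.55)]
hanger_pan scene [([198.4, 205.8], 0.61)]
hanger_pan top [([201.8, 222.6], 0.39)]
```

View pics/c10.png

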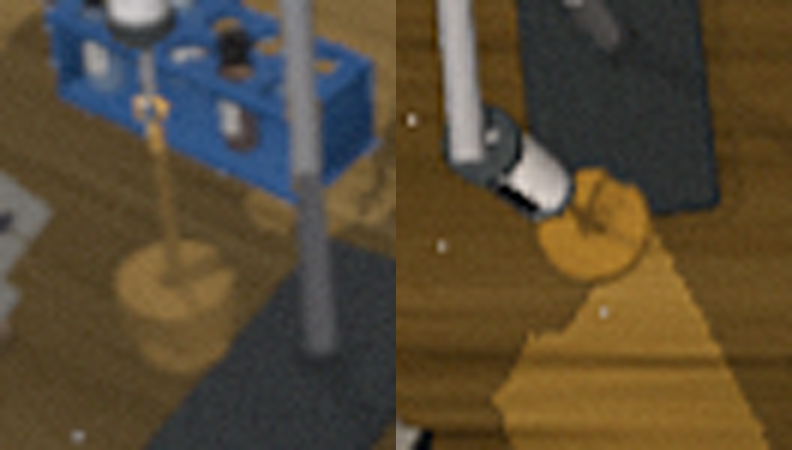

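```bash
python3 - <<'E'
from hg import *
T=snap("top");S=snap("scene")
for n in("forceps","marker_black","timer","vial_3","flap_lip","small_weight","large_weight","large_slot"):
    print(n,[(c,np.round(l[0]["location"],1).tolist()) for c in("top","scene") if (l:=pinpoint(c,n))])
st()
print(arm.job_done())
E
```

```text
forceps [('top', [305.9, 268.9]), ('scene', [179.3, 294.3])]
marker_black [('top', [228.7, 282.0]), ('scene', [176.7, 293.1])]
timer [('top', [311.8, 145.2]), ('scene', [345.3, 224.4])]
vial_3 [('top', [292.0, 149.1]), ('scene', [325.0, 223.7])]
flap_lip [('top', [278.3, 226.1]), ('scene', [263.0, 249.4])]
small_weight []
large_weight [('top', [227.3, 282.7]), ('scene', [195.7, 198.8])]
large_slot [('top', [206.2, 216.0]), ('scene', [202.4, 195.8])]
t 22.775 pos [441.1  481.77 199.16] w 54.58362931157445 F [-0.11 -0.03 -1.13] q [ 1.38  0.26 -0.6   0.78 -0.89 -0.58]
the job is handed in; nothing more can be done
None
```

The larger weight is on the hanger and the job is handed in at about 22.8 s of the 51 s allowed. I lifted the flap with the fingertips, reached in, gripped the larger weight, and let the flap close as I drew out. I then slid the weight onto the stem, lowered it onto the hung weight until the spring carried most of its load, let go and backed away.

**What the last checks showed:**
- **Placing:** The last pictures show the large weight lying flat and centred on the hung weight. Its slot points away from the robot; the slot below pointed toward the robot when I measured it at the start, so they are roughly half a turn apart.
- **Case:** The picture taken after I drew out shows the small weight still on its rest and the flap shut. The flap edge was found again at the end, about 2 pixels from its first position in the top view.
- **Bystanders:** The forceps, marker and timer are within about 2 pixels of their first positions in the top view. The arm's end force readings stayed at noise level, about 3 N.

**Checks that failed or disagreed:**
- The network found no small weight in the last pictures, so that rests on the earlier picture alone.
- In the last top view it reported the large weight at the marker's position, which is a false hit. The scene view and the slot point agreed with the placing.
- In the last scene view it put the forceps at the marker's position, so only the top view bears them out.
- Its vial position in the top view came out about 5 pixels from the first reading but under 2 pixels off in the scene view. The arm never went near the vial.
- The scene camera could not see the weight's contact as I set it down. I judged the lowering depth from measured heights and the visible drop of the hook.

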